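# Weigh out the solid hub blank and chuck it

## Robot

A 6-joint arm with a two-finger parallel gripper is mounted at the origin on the work surface. World frame = base frame: x ahead of the robot, y to its left, z up, the work surface at z = 0. Lengths are in m, angles in rad, forces in N, time in s.
With the tool pointing down it reaches from about 0.325 to 0.925 m from the base axis. Payload 3.1 kg.
Tool frame: the origin (TCP) lies midway between the tips of the shut fingers; the grasp point (between the pads) lies 19 mm behind it; z points along the fingers, y is the line along which they close (so a half turn about z gives the same grasp; the last joint's range is limited). The gripper opens to 85 mm and grips with 20 to 120 N. Pads are 22 mm wide; open, the fingers measure 114 mm over their backs; the gripper's body (76 mm by 85 mm) begins 54 mm behind the grasp point. The pads swing forward as they close: fully open they stand 13 mm farther back than shut.
Start: joints at [1.043, 0.217, 1.613, -0, 1.311, -0.112], TCP at [0.252, 0.572, 0.231] pointing down, gripper open.
Joint ranges: [-2.75, 2.75], [-0.78, 2.1], [0.31, 2.55], [-1.13, 4.27], [0.13, 2.63], [-2.58, 2.58]. Speed limits (rad/s): [2.79, 2.79, 3.14, 3.14, 3.14, 3.14].

## Interface

Orientations are given as a unit quaternion [w, x, y, z].
In Python, from rig import env, capture, workorder gives the robot as it stands.
- The arm moves only by the tool move_arm, never from a script. Its argument "deltas" is a list of rows, each an object of numbers: "dx", "dy", "dz": the shift along the tool's x, y, z scaled (see below); "wx", "wy", "wz": the turn, a rotation vector about the tool's x, y, z scaled (see below); "fingers": the opening, from 0 (shut) to 1 (fully open). A call has 1 to 12 rows; each row shifts and turns the commanded pose from where the row before left it, along the tool's axes as they then stand; what a row does not reach is not made up. The controller multiplies each number of a shift by 0.1 m and each number of a turn by 0.15 rad. A row lasts 1/10 s, in which the tool goes at most 50 mm and 8.59 degrees, less where a joint would pass 70% of its speed; a pose out of reach is approached as far as the arm can. A call with a number of a shift or a turn outside -1 to 1 is refused whole. A call with a gripper value outside its range is refused whole. The fingers move at their own pace and stop on an object; "squeeze" is the grip in N (left out, the last holds). Time passes only in rows, so rows that do not move let the fingers close. It gives the time, the measured TCP pose, the force, the opening and the grip force at its end, in the units of the state.
- env.read_state(): the state, without advancing time (a new reading comes with each control period).
- capture(name): name is "scene" or "top" or "wrist"; returns a dict with "img" (400x640x3 uint8, blue, green, red), "range_z" (400x640 float32, m along the optical axis (not along the pixel's ray), 0 where there is no reading), "camera_matrix" (3x3 intrinsics, pixels), "camera_from_world" (4x4, takes a point from world to camera coordinates). Camera axes: x right, y up, looking along -z (the intrinsics and any distortion apply to the point x, -y, -z); pixel columns grow to the right and rows downward; lengths in m; the calibration is good to about 2 mm. A picture is of the moment at which its call begins.
- workorder.hand_in(): hands the job in; it is judged then, once.
The state is a dict: "t": time; "q": joint angles; "joint_vel": joint speeds; "effort": joint torques, N m; "tool_pos": TCP position; "ee_rot": TCP orientation; "wrist_force": force on the tool from outside, world axes, zero at the start; "ft_torque": the same for the moment, N m; "gripper_width": finger opening in m; "gripper_force": force on a finger pad.
Only numpy, scipy, OpenCV 4.12 (cv2) and the standard library are available. Lean on these libraries where they do the work, as an engineer would, in place of code of your own. Each camera call takes 0.05 s, during which the arm holds its last target. There are 200 camera calls.

## Task

One of the hub blanks on the bench is solid and the others are cored: weigh them two at a time on the pivot balance, keeping whichever side drops, until you know the heaviest. Stand that one flat on the face of the fixture chuck and turn the chuck's sleeve clockwise by its handle until all three jaws grip it firmly, and put every other blank in the grey tray. Leave the other things on the bench alone.

Things in the scene. Friction and masses are not known exactly. Their poses are not given: they have to be found in the camera images.
- hub_1_mid (a point): a turned aluminium hub blank standing on its flange: flange 64 mm diameter and 24 mm high, on it a plain boss 36 mm diameter and 44 mm high, 68 mm in all; this point is on its axis, half-way up (34 mm above its underside), z along the axis to the boss. All blanks look alike; exactly one of those present is solid (about 310 g), the others are cored inside (120 to 200 g, no two alike). Three or four blanks are present, the rest absent
- hub_2_mid (a point): a turned aluminium hub blank standing on its flange: flange 64 mm diameter and 24 mm high, on it a plain boss 36 mm diameter and 44 mm high, 68 mm in all; this point is on its axis, half-way up (34 mm above its underside), z along the axis to the boss. All blanks look alike; exactly one of those present is solid (about 310 g), the others are cored inside (120 to 200 g, no two alike). Three or four blanks are present, the rest absent
- hub_3_mid (a point): a turned aluminium hub blank standing on its flange: flange 64 mm diameter and 24 mm high, on it a plain boss 36 mm diameter and 44 mm high, 68 mm in all; this point is on its axis, half-way up (34 mm above its underside), z along the axis to the boss. All blanks look alike; exactly one of those present is solid (about 310 g), the others are cored inside (120 to 200 g, no two alike). Three or four blanks are present, the rest absent
- hub_4_mid (a point): a turned aluminium hub blank standing on its flange: flange 64 mm diameter and 24 mm high, on it a plain boss 36 mm diameter and 44 mm high, 68 mm in all; this point is on its axis, half-way up (34 mm above its underside), z along the axis to the boss. All blanks look alike; exactly one of those present is solid (about 310 g), the others are cored inside (120 to 200 g, no two alike). Three or four blanks are present, the rest absent
- hub_5_mid (a point): a turned aluminium hub blank standing on its flange: flange 64 mm diameter and 24 mm high, on it a plain boss 36 mm diameter and 44 mm high, 68 mm in all; this point is on its axis, half-way up (34 mm above its underside), z along the axis to the boss. All blanks look alike; exactly one of those present is solid (about 310 g), the others are cored inside (120 to 200 g, no two alike). Three or four blanks are present, the rest absent
- beam (a joint): tilt of the pivot balance's beam, rad: 0 level, positive when the left pan (pan_left) is down, negative when the right pan is down; stops at +-0.08. A light spring levels it when empty; damped, it takes 1 to 2 s to swing, and a heavier blank puts it firmly on its stop
- pan_left (a point): middle of the floor of the left (+y) pan of the balance, a square steel pan fixed on the beam's end, 102 mm wide inside with a rim 11 mm above the floor; about 72 mm above the table when level, 130 mm from the pivot; moves and tilts with the beam. z up from the floor, y along the beam to the left
- pan_right (a point): middle of the floor of the right (-y) pan of the balance, a square steel pan fixed on the beam's end, 102 mm wide inside with a rim 11 mm above the floor; about 72 mm above the table when level, 130 mm from the pivot; moves and tilts with the beam. z up from the floor, y along the beam to the left
- seat (a point): centre of the flat top face of the fixture chuck (axis upright, 108 mm face, 50 mm above the table), where a blank stands on its flange between three jaws; z up. The jaws are steel blocks 16 mm wide and 28 mm long whose tops stand 29 mm above the face; fully open their inner faces are 40 mm from the axis. Chuck base 150 mm diameter
- sleeve (a joint): angle of the chuck's sleeve, rad: 0 jaws fully open, grows clockwise seen from above, to 1.7; moves all three jaws inwards together, 6.67 mm per rad, so they reach a centred blank's flange near 1.2. Starts at 0 to 0.3. Damped: 5 N at the handle turns it slowly. At 1.2 it stalls; 12 to 20 N at the handle then tightens it, it springs back a little on release and friction keeps the grip
- handle (a point): point on the upright round crank handle of the sleeve (steel, 22 mm diameter, 100 mm from the chuck's axis, its top 104 mm above the table), 26 mm below its top; travels on a horizontal circle about the chuck's axis with the sleeve. It does not spin in itself, but turns with the sleeve, and being round it can turn in a grip
- jaw0: one of the chuck's three coupled jaws; its frame's origin is on the chuck's axis at table height when open and x points outwards along the jaw's travel
- jaw1: one of the chuck's three coupled jaws; its frame's origin is on the chuck's axis at table height when open and x points outwards along the jaw's travel
- jaw2: one of the chuck's three coupled jaws; its frame's origin is on the chuck's axis at table height when open and x points outwards along the jaw's travel
- tray_in (a point): centre of the inner floor (5 mm above the table) of the grey sheet-metal reject tray, 260 mm inside along its x, 160 mm along its y, walls 25 mm above the table
- spanner: a 150 mm spanner lying flat; not part of the job, leave it alone; origin at its underside, about its middle
- driver: a 200 mm screwdriver lying; not part of the job, leave it alone; origin at its underside, about its middle
- chip_brush: a 180 mm brush lying; not part of the job, leave it alone; origin at its underside, about its middle
- insert_box: a closed grey box, 70 x 100 x 45 mm; not part of the job, leave it alone; origin at its underside centre
- oil_bottle: a white bottle, 64 mm diameter, 160 mm high; not part of the job, leave it alone; origin at its underside centre
- vblock: a steel V-block, 60 x 50 x 50 mm; not part of the job, leave it alone; origin at its underside centre
- caliper: a 170 mm caliper lying flat; not part of the job, leave it alone; origin at its underside, about its middle
Not all that is in view belongs to the job. Leave any black, brown or orange look-alike of the part that bears hub_4_mid alone.

How it is judged:
By the outcome, as a careful person would: the job done as asked, in the order asked, and still so for the second after the job is handed in, with the robot touching nothing.
Of hub_2, hub_5 only 1 to 1 are there at a start; the rules pass over those that are not, and their reading is None.
Of hub_1, hub_3, hub_4 only 2 to 3 are there at a start; the rules pass over those that are not, and their reading is None.
At some moment in a run one of hub_1, hub_2, hub_3, hub_4, hub_5 may be knocked a few centimetres aside while the robot is not near it.
It also fails if it takes over 192 s, if anything falls off the work surface, if the arm or the gripper's body presses on something with over 40 N, if the wrist force passes 120 N, or if a joint passes its speed limit or range.

## Working session

There is one attempt and no reset: what is moved stays moved. The work goes in short steps, Python scripts to look and compute and a tool call to move; the robot and the scene stay as the last step left them, time stands still between calls to the robot, and variables do not carry over. Pictures are saved under pics/ and viewed, at most 14 in all, crops included, and the job is handed in when it is done.

Besides the shell and the picture viewer there is one more tool, called after "Emit:" as name(argument=value, ...) on one line, values as JSON. move_arm: Moves the arm, as the interface text tells. Shifts and turns lie within -1 to 1; 1 stands for 0.1 m of shift or 0.15 rad of turn. Its arguments: {"type":"object","properties":{"deltas":{"type":"array","items":{"type":"object","properties":{"dx":{"type":"number","minimum":-1,"maximum":1},"dy":{"type":"number","minimum":-1,"maximum":1},"dz":{"type":"number","minimum":-1,"maximum":1},"wx":{"type":"number","minimum":-1,"maximum":1},"wy":{"type":"number","minimum":-1,"maximum":1},"wz":{"type":"number","minimum":-1,"maximum":1},"fingers":{"type":"number"}}}},"squeeze":{"type":"number"}},"required":["deltas"]}

```bash
mkdir -p pics; ls
cat > h.py <<'E'
import numpy as np, cv2
from rig import env, capture, workorder
def world(c):
    K=c["camera_matrix"];T=np.linalg.inv(c["camera_from_world"]);z=c["range_z"]
    v,u=np.mgrid[0:z.shape[0],0:z.shape[1]]
    x=(u-K[0,2])/K[0,0]*z;y=(v-K[1,2])/K[1,1]*z
    P=np.stack([x,-y,-z],-1)@T[:3,:3].T+T[:3,3]
    P[z==0]=np.nan
    return P
E
python3 - <<'E'
from h import *
s=env.read_state();print(s)
for n in("top","scene"):
    c=capture(n);cv2.imwrite(f"pics/{n}0.png",c["img"]);np.save(n+"0.npy",world(c))
    print(n,c["camera_matrix"].round(1).tolist(),np.linalg.inv(c["camera_from_world"]).round(3).tolist())
E
```

```text
pics
{'t': 0.0, 'q': array([ 1.04282326e+00,  2.17787427e-01,  1.61492196e+00, -3.81054186e-05,
        1.31131052e+00, -1.12197887e-01]), 'joint_vel': array([-0.00126233, -0.00073317, -0.0015167 , -0.0012478 ,  0.00056635,
       -0.00218097]), 'effort': array([-1.97335692e-03, -3.96872199e+01, -3.03840709e+01, -2.42224396e-04,
        9.77604504e-03, -3.68774067e-06]), 'tool_pos': array([0.25201168, 0.57104701, 0.229954  ]), 'ee_rot': array([-3.64390566e-04,  2.06388478e-01,  9.78469378e-01, -1.15777598e-03]), 'wrist_force': array([ 0.55483185, -0.83071155, -0.57064358]), 'ft_torque': array([-0.03153944,  0.00983614,  0.00211277]), 'gripper_force': 0.0, 'gripper_width': 0.08520702507408992}
top [[406.7, 0.0, 317.6], [0.0, 406.7, 200.6], [0.0, 0.0, 1.0]] [[0.023, 0.987, -0.16, 0.341], [-0.999, 0.027, 0.02, 0.043], [0.024, 0.159, 0.987, 1.202], [0.0, 0.0, 0.0, 1.0]]
scene [[475.5, 0.0, 322.0], [0.0, 475.5, 200.9], [0.0, 0.0, 1.0]] [[-0.4, -0.684, 0.609, 1.301], [0.916, -0.293, 0.272, 0.382], [-0.008, 0.668, 0.745, 1.042], [0.0, 0.0, 0.0, 1.0]]
```

View pics/top0.png

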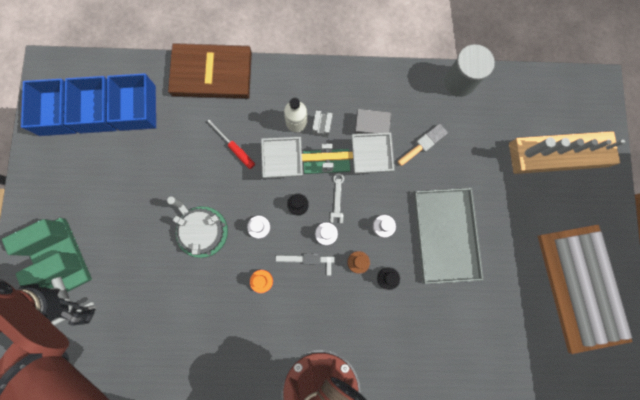

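View pics/scene0.png

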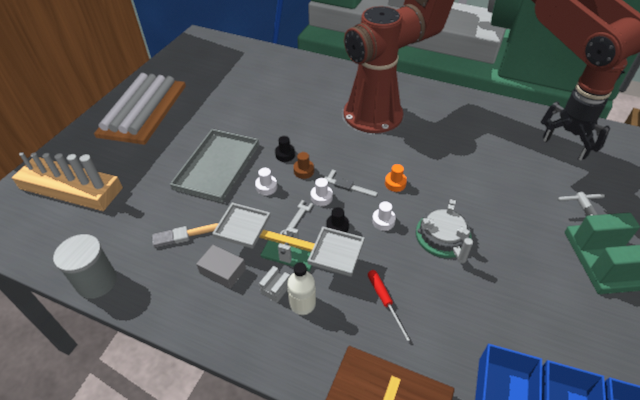

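Three aluminium hubs at top-pixels (258,227), (326,233), (384,226); chuck (201,231) with handle at (172,202); pans at (281,157) and (373,153); tray (448,236). Look-alikes are black, orange and brown.

Run:
```python
from h import *
P=np.load("top0.npy");S=np.load("scene0.npy")
im=cv2.imread("pics/top0.png")
def fit(P,box,zlo,zhi,nm):
    u0,v0,u1,v1=box;Q=P[v0:v1,u0:u1].reshape(-1,3);m=(Q[:,2]>zlo)&(Q[:,2]<zhi);q=Q[m]
    c,r=cv2.minEnclosingCircle(q[:,:2].astype(np.float32))
    print(nm,len(q),"mean",q.mean(0).round(4),"circ",np.round(c,4),round(r,4),"ang rect",cv2.minAreaRect(q[:,:2].astype(np.float32)))
for nm,u,v in(("A",258,227),("B",326,233),("C",384,226),("blk",298,204),("or",261,281),("br",358,261),("blk2",388,278)):
    fit(P,(u-16,v-18,u+17,v+18),.06,.08,nm)
fit(P,(160,190,185,215),.095,.112,"handle")
fit(P,(170,200,232,260),.045,.054,"face")
fit(P,(170,200,232,260),.07,.088,"jaws")
fit(P,(255,130,307,185),.066,.09,"panL")
fit(P,(348,128,398,178),.066,.09,"panR")
fit(P,(405,180,490,290),.02,.03,"trayrim")
fit(P,(405,180,490,290),.002,.009,"trayfl")
fit(P,(340,105,395,135),.03,.06,"box");fit(P,(280,90,310,135),.1,.2,"bottle");fit(P,(310,105,335,135),.03,.06,"vb")
# rectified ortho view at table
cv2.imwrite("pics/crop.png",cv2.resize(im[120:300,150:410],None,fx=3,fy=3,interpolation=cv2.INTER_CUBIC))
```

```text
A 131 mean [0.4515 0.1906 0.0679] circ [0.4517 0.1909] 0.0178 ang rect ((0.4515426754951477, 0.18999536335468292), (0.033391449600458145, 0.03333602845668793), 48.44293975830078)
B 128 mean [ 0.4367 -0.0059  0.0683] circ [ 0.4368 -0.006 ] 0.0177 ang rect ((0.4367758631706238, -0.005915680900216103), (0.03415719047188759, 0.03083224967122078), 1.0296552181243896)
C 131 mean [ 0.4634 -0.1751  0.0681] circ [ 0.4634 -0.1755] 0.018 ang rect ((0.46385258436203003, -0.17472174763679504), (0.03356097266077995, 0.03331968933343887), 46.53342056274414)
blk 125 mean [0.5213 0.0795 0.0678] circ [0.5218 0.079 ] 0.018 ang rect ((0.5211526155471802, 0.07967077940702438), (0.03307115286588669, 0.03408365696668625), 66.06550598144531)
or 134 mean [0.2972 0.1759 0.0681] circ [0.297  0.1762] 0.0177 ang rect ((0.29646238684654236, 0.17625796794891357), (0.0330439992249012, 0.03416438400745392), 46.56464385986328)
br 131 mean [ 0.357  -0.1007  0.0681] circ [ 0.3572 -0.1012] 0.0178 ang rect ((0.3562605679035187, -0.10037194192409515), (0.03327685594558716, 0.03331915661692619), 88.4086685180664)
blk2 139 
[... 1310 characters left out ...]
 0.0051] circ [ 0.4477 -0.3689] 0.2073 ang rect ((0.4478529095649719, -0.3693051040172577), (0.2569516599178314, 0.3332200348377228), 89.33207702636719)
box 757 mean [ 0.7729 -0.137   0.0448] circ [ 0.774 -0.138] 0.0592 ang rect ((0.7736619114875793, -0.1391185075044632), (0.10011220723390579, 0.07213284820318222), 85.02986145019531)
bottle 365 mean [0.7698 0.0914 0.1268] circ [0.7767 0.0926] 0.0309 ang rect ((0.7720807194709778, 0.09284050762653351), (0.05242385342717171, 0.060134027153253555), 4.8643012046813965)
vb 281 mean [0.766  0.0134 0.0449] circ [0.767  0.0128] 0.0376 ang rect ((0.7674275636672974, 0.01305839978158474), (0.05002186819911003, 0.060831889510154724), 81.14288330078125)
```

View pics/crop.png

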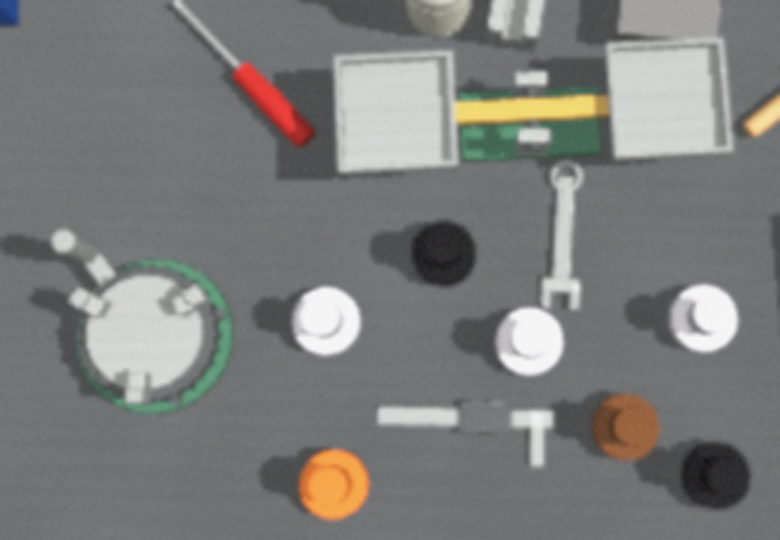

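Emit:
move_arm(deltas=[{"wz": 0.9625, "fingers": 0.75}, {"wz": 0.9625}, {"wz": 0.9625}, {"wz": 0.9625}, {"wz": 0.9625}, {"wz": 0.9625}, {"wz": 0.9625}, {"wz": 0.9625}, {"dx": -0.42, "dy": 0.22}, {"dx": -0.42, "dy": 0.22}, {"dx": -0.42, "dy": 0.22}, {"dx": -0.42, "dy": 0.22}], squeeze=50)

```text
invalid input at $.deltas[0]: expected keys dx, dy, dz, wx, wy, wz, fingers
```

```bash
cat >> h.py <<'E'
from scipy.optimize import least_squares
HSV=lambda im:cv2.cvtColor(im,cv2.COLOR_BGR2HSV)
def hubs(tag=None):
    "boss tops of pale hubs, anywhere: xyz"
    c=capture("top");P=world(c);im=c["img"]
    if tag: cv2.imwrite(f"pics/{tag}.png",im)
    h=HSV(im);m=((h[...,1]<60)&(h[...,2]>150)).astype(np.uint8)
    return P,im,m
def boss(P,x,y,zt,r=.04):
    d=np.hypot(P[...,0]-x,P[...,1]-y);q=P[(d<r)&(abs(P[...,2]-zt)<.008)]
    if len(q)<20: return None,len(q)
    c,rad=cv2.minEnclosingCircle(q[:,:2].astype(np.float32))
    return np.round([*((q[:,:2].mean(0)+np.array(c))/2),np.median(q[:,2]),rad],4),len(q)
E
python3 - <<'E'
from h import *
P=np.load("top0.npy")
c0=np.array([.432,.36])
d=np.hypot(P[...,0]-c0[0],P[...,1]-c0[1]);q=P[(d<.062)&(abs(P[...,2]-.05)<.004)]
print("face",len(q),cv2.minEnclosingCircle(q[:,:2].astype(np.float32)))
S=np.load("scene0.npy");d=np.hypot(S[...,0]-c0[0],S[...,1]-c0[1]);q=S[(d<.062)&(abs(S[...,2]-.05)<.004)]
print("face scene",len(q),cv2.minEnclosingCircle(q[:,:2].astype(np.float32)))
d=np.hypot(S[...,0]-.511,S[...,1]-.4205);q=S[(d<.03)&(abs(S[...,2]-.103)<.004)];print("handle sc",len(q),cv2.minEnclosingCircle(q[:,:2].astype(np.float32)))
for n,P in(("top",P),("sc",S)):
  q=P[(np.hypot(P[...,0]-c0[0],P[...,1]-c0[1])<.075)&(abs(P[...,2]-.079)<.004)]
  k=cv2.kmeans(q[:,:2].astype(np.float32),3,None,(3,50,1e-5),5,cv2.KMEANS_PP_CENTERS);ce=k[2];print(n,"jaws",ce)
  A=np.c_[2*ce,np.ones(3)];s=np.linalg.solve(A,(ce**2).sum(1));print(" circumcentre",s[:2],np.hypot(*(ce[0]-s[:2])))
E
```

```text
face 964 ((0.4341084063053131, 0.3568441867828369), 0.05456690862774849)
face scene 811 ((0.43377232551574707, 0.35809287428855896), 0.05633537098765373)
handle sc 50 ((0.5117231011390686, 0.42155277729034424), 0.011294879950582981)
top jaws [[0.46092856 0.4092308 ]
 [0.3758548  0.35305506]
 [0.4669084  0.3059265 ]]
 circumcentre [0.43505483 0.3559078 ] 0.05926881528649811
sc jaws [[0.3776056  0.35481882]
 [0.46227625 0.4082636 ]
 [0.46840245 0.30748442]]
 circumcentre [0.43600532 0.35609075] 0.05841358618645291
```

Emit:
move_arm(deltas=[{"dx": 0, "dy": 0, "dz": 0, "wx": 0, "wy": 0, "wz": 0.9625, "fingers": 0.75}, {"dx": 0, "dy": 0, "dz": 0, "wx": 0, "wy": 0, "wz": 0.9625, "fingers": 0.75}, {"dx": 0, "dy": 0, "dz": 0, "wx": 0, "wy": 0, "wz": 0.9625, "fingers": 0.75}, {"dx": 0, "dy": 0, "dz": 0, "wx": 0, "wy": 0, "wz": 0.9625, "fingers": 0.75}, {"dx": 0, "dy": 0, "dz": 0, "wx": 0, "wy": 0, "wz": 0.9625, "fingers": 0.75}, {"dx": 0, "dy": 0, "dz": 0, "wx": 0, "wy": 0, "wz": 0.9625, "fingers": 0.75}, {"dx": 0, "dy": 0, "dz": 0, "wx": 0, "wy": 0, "wz": 0.9625, "fingers": 0.75}, {"dx": 0, "dy": 0, "dz": 0, "wx": 0, "wy": 0, "wz": 0.9625, "fingers": 0.75}, {"dx": -0.42, "dy": 0.22, "dz": 0, "wx": 0, "wy": 0, "wz": 0, "fingers": 0.75}, {"dx": -0.42, "dy": 0.22, "dz": 0, "wx": 0, "wy": 0, "wz": 0, "fingers": 0.75}, {"dx": -0.42, "dy": 0.22, "dz": 0, "wx": 0, "wy": 0, "wz": 0, "fingers": 0.75}, {"dx": -0.42, "dy": 0.22, "dz": 0, "wx": 0, "wy": 0, "wz": 0, "fingers": 0.75}], squeeze=50)

```text
t: 1.3
tool_pos: [0.3406, 0.402, 0.2307]
ee_rot: [0.0, 0.707, 0.707, -0.0]
wrist_force: [0.9, 0.1, -0.1]
gripper_width: 0.0642
gripper_force: 0.0
```

Emit:
move_arm(deltas=[{"dx": -0.422, "dy": 0.222, "dz": 0, "wx": 0, "wy": 0, "wz": 0, "fingers": 0.75}, {"dx": -0.422, "dy": 0.222, "dz": 0, "wx": 0, "wy": 0, "wz": 0, "fingers": 0.75}, {"dx": -0.422, "dy": 0.222, "dz": 0, "wx": 0, "wy": 0, "wz": 0, "fingers": 0.75}, {"dx": -0.422, "dy": 0.222, "dz": 0, "wx": 0, "wy": 0, "wz": 0, "fingers": 0.75}, {"dx": -0.422, "dy": 0.222, "dz": 0, "wx": 0, "wy": 0, "wz": 0, "fingers": 0.75}, {"dx": 0, "dy": 0, "dz": 0.4, "wx": 0, "wy": 0, "wz": 0, "fingers": 0.75}, {"dx": 0, "dy": 0, "dz": 0.4, "wx": 0, "wy": 0, "wz": 0, "fingers": 0.75}])

```text
t: 2.0
tool_pos: [0.4538, 0.1914, 0.1519]
ee_rot: [0.001, 0.709, 0.706, 0.002]
wrist_force: [-0.1, 0.2, -0.4]
gripper_width: 0.0642
gripper_force: 0.0
```

Run:
```python
from h import *
c=capture("wrist");P=world(c);cv2.imwrite("pics/w1.png",c["img"])
print(env.read_state()["tool_pos"],boss(P,.4515,.1907,.068))
```

```text
[0.44682624 0.19016367 0.14325775] (array([0.4517, 0.1915, 0.0676, 0.0179]), 1349)
```

View pics/w1.png

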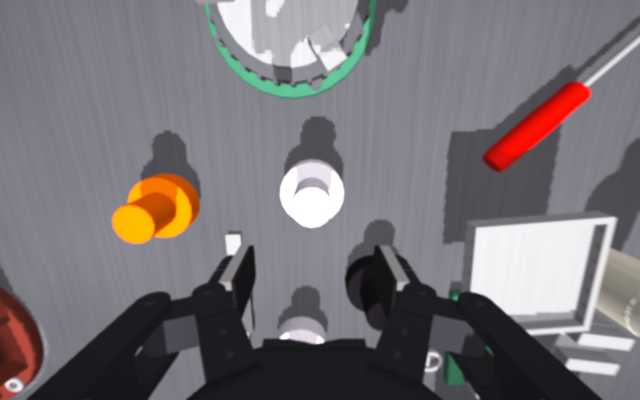

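The wrist view shows the pale hub at (312,195), well ahead of the fingers (camera offset), with the orange look-alike at left.

Emit:
move_arm(deltas=[{"dx": 0, "dy": 0, "dz": 0.3, "wx": 0, "wy": 0, "wz": 0, "fingers": 0.75}, {"dx": 0, "dy": 0, "dz": 0.3, "wx": 0, "wy": 0, "wz": 0, "fingers": 0.75}, {"dx": 0, "dy": 0, "dz": 0, "wx": 0, "wy": 0, "wz": 0, "fingers": 0.75}, {"dx": 0, "dy": 0, "dz": 0, "wx": 0, "wy": 0, "wz": 0, "fingers": 0.75}])

```text
t: 2.45
tool_pos: [0.4509, 0.1929, 0.0915]
ee_rot: [-0.0, 0.707, 0.707, -0.001]
wrist_force: [0.3, -0.0, 0.2]
gripper_width: 0.0641
gripper_force: 0.0
```

Emit:
move_arm(deltas=[{"dx": -0.017, "dy": 0.007, "dz": 0.25, "wx": 0, "wy": 0, "wz": 0, "fingers": 0.75}, {"dx": 0, "dy": 0, "dz": 0.25, "wx": 0, "wy": 0, "wz": 0, "fingers": 0.75}, {"dx": 0, "dy": 0, "dz": 0.11, "wx": 0, "wy": 0, "wz": 0, "fingers": 0.75}, {"dx": 0, "dy": 0, "dz": 0, "wx": 0, "wy": 0, "wz": 0, "fingers": 0.75}, {"dx": 0, "dy": 0, "dz": 0, "wx": 0, "wy": 0, "wz": 0, "fingers": 0.2}, {"dx": 0, "dy": 0, "dz": 0, "wx": 0, "wy": 0, "wz": 0, "fingers": 0.2}, {"dx": 0, "dy": 0, "dz": 0, "wx": 0, "wy": 0, "wz": 0, "fingers": 0.2}, {"dx": 0, "dy": 0, "dz": 0, "wx": 0, "wy": 0, "wz": 0, "fingers": 0.2}, {"dx": 0, "dy": 0, "dz": 0, "wx": 0, "wy": 0, "wz": 0, "fingers": 0.2}, {"dx": 0, "dy": 0, "dz": 0, "wx": 0, "wy": 0, "wz": 0, "fingers": 0.2}])

```text
t: 3.45
tool_pos: [0.4539, 0.1916, 0.0323]
ee_rot: [0.001, 0.707, 0.707, 0.001]
wrist_force: [-0.2, -0.1, 6.6]
gripper_width: 0.035
gripper_force: 50.7
```

Emit:
move_arm(deltas=[{"dx": 0, "dy": 0, "dz": -0.35, "wx": 0, "wy": 0, "wz": 0, "fingers": 0.2}, {"dx": 0, "dy": 0, "dz": -0.35, "wx": 0, "wy": 0, "wz": 0, "fingers": 0.2}, {"dx": 0, "dy": 0, "dz": -0.35, "wx": 0, "wy": 0, "wz": 0, "fingers": 0.2}, {"dx": 0, "dy": 0, "dz": -0.35, "wx": 0, "wy": 0, "wz": 0, "fingers": 0.2}, {"dx": -0.13, "dy": 0.386, "dz": 0, "wx": 0, "wy": 0, "wz": 0, "fingers": 0.2}, {"dx": -0.13, "dy": 0.386, "dz": 0, "wx": 0, "wy": 0, "wz": 0, "fingers": 0.2}, {"dx": -0.13, "dy": 0.386, "dz": 0, "wx": 0, "wy": 0, "wz": 0, "fingers": 0.2}, {"dx": -0.13, "dy": 0.386, "dz": 0, "wx": 0, "wy": 0, "wz": 0, "fingers": 0.2}, {"dx": -0.13, "dy": 0.386, "dz": 0, "wx": 0, "wy": 0, "wz": 0, "fingers": 0.2}, {"dx": 0, "dy": 0, "dz": 0, "wx": 0, "wy": 0, "wz": 0, "fingers": 0.2}, {"dx": 0, "dy": 0, "dz": 0, "wx": 0, "wy": 0, "wz": 0, "fingers": 0.2}, {"dx": 0, "dy": 0, "dz": 0, "wx": 0, "wy": 0, "wz": 0, "fingers": 0.2}])

```text
t: 4.65
tool_pos: [0.6436, 0.1263, 0.1692]
ee_rot: [-0.001, 0.707, 0.707, -0.001]
wrist_force: [-0.2, 0.1, -2.9]
gripper_width: 0.035
gripper_force: 51.6
```

Emit:
move_arm(deltas=[{"dx": 0, "dy": 0.03, "dz": 0.25, "wx": 0, "wy": 0, "wz": 0, "fingers": 0.2}, {"dx": 0, "dy": 0, "dz": 0.25, "wx": 0, "wy": 0, "wz": 0, "fingers": 0.2}, {"dx": 0, "dy": 0, "dz": 0.12, "wx": 0, "wy": 0, "wz": 0, "fingers": 0.2}, {"dx": 0, "dy": 0, "dz": 0.07, "wx": 0, "wy": 0, "wz": 0, "fingers": 0.2}, {"dx": 0, "dy": 0, "dz": 0.04, "wx": 0, "wy": 0, "wz": 0, "fingers": 0.2}, {"dx": 0, "dy": 0, "dz": 0.03, "wx": 0, "wy": 0, "wz": 0, "fingers": 0.2}, {"dx": 0, "dy": 0, "dz": 0, "wx": 0, "wy": 0, "wz": 0, "fingers": 0.2}, {"dx": 0, "dy": 0, "dz": 0, "wx": 0, "wy": 0, "wz": 0, "fingers": 0.2}])

```text
t: 5.45
tool_pos: [0.649, 0.1265, 0.0963]
ee_rot: [0.001, 0.707, 0.707, 0.001]
wrist_force: [-2.7, 1.9, 2.7]
gripper_width: 0.0347
gripper_force: 52.3
```

Contact; release and go up, then towards hub B while taking a look.

Emit:
move_arm(deltas=[{"dx": 0, "dy": 0, "dz": 0, "wx": 0, "wy": 0, "wz": 0, "fingers": 0.5}, {"dx": 0, "dy": 0, "dz": 0, "wx": 0, "wy": 0, "wz": 0, "fingers": 0.75}, {"dx": 0, "dy": 0, "dz": 0, "wx": 0, "wy": 0, "wz": 0, "fingers": 0.75}, {"dx": 0, "dy": 0, "dz": -0.3, "wx": 0, "wy": 0, "wz": 0, "fingers": 0.75}, {"dx": 0, "dy": 0, "dz": -0.4, "wx": 0, "wy": 0, "wz": 0, "fingers": 0.75}, {"dx": -0.265, "dy": -0.41, "dz": 0, "wx": 0, "wy": 0, "wz": 0, "fingers": 0.75}, {"dx": -0.265, "dy": -0.41, "dz": 0, "wx": 0, "wy": 0, "wz": 0, "fingers": 0.75}, {"dx": -0.265, "dy": -0.41, "dz": 0, "wx": 0, "wy": 0, "wz": 0, "fingers": 0.75}, {"dx": -0.265, "dy": -0.41, "dz": 0, "wx": 0, "wy": 0, "wz": 0, "fingers": 0.75}, {"dx": -0.265, "dy": -0.41, "dz": 0, "wx": 0, "wy": 0, "wz": 0, "fingers": 0.75}, {"dx": 0, "dy": 0, "dz": 0, "wx": 0, "wy": 0, "wz": 0, "fingers": 0.75}, {"dx": 0, "dy": 0, "dz": 0, "wx": 0, "wy": 0, "wz": 0, "fingers": 0.75}])

```text
t: 6.65
tool_pos: [0.4428, -0.007, 0.1645]
ee_rot: [0.001, 0.708, 0.706, 0.001]
wrist_force: [1.1, -0.1, 0.4]
gripper_width: 0.0642
gripper_force: 0.0
```

```bash
cat > look.py <<'E'
from h import *
import sys
s=env.read_state();print(s["t"],s["tool_pos"].round(4))
c=capture("top");P=world(c);c2=capture("scene");S=world(c2);w=world(capture("wrist"))
for n,x,y,z in(("A",.4515,.191,.068),("B",.4367,-.006,.068),("C",.4634,-.1753,.068)):
    print(n,boss(P,x,y,z)[0],boss(S,x,y,z)[0],boss(w,x,y,z)[0])
for n,x,y in(("L",.647,.1265),("R",.667,-.132)):
    for z in(.13,.14,.15):
        print(n,z,boss(P,x,y,z,.06),boss(S,x,y,z,.06))
    for nn,Q in(("top",P),("sc",S)):
        q=Q[(np.hypot(Q[...,0]-x,Q[...,1]-y)<.065)&(Q[...,2]<.1)&(Q[...,2]>.05)];print("  pan z med",nn,np.median(q[:,2]).round(4))
E
python3 look.py
```

```text
6.65 [ 0.4428 -0.007   0.1645]
A None None None
B None [ 0.4395 -0.0046  0.0684  0.0197] [ 0.4369 -0.0058  0.0676  0.0179]
C [ 0.4636 -0.1754  0.0679  0.0179] [ 0.4653 -0.174   0.0686  0.0208] [ 0.4606 -0.162   0.0627  0.0128]
L 0.13 (array([0.6471, 0.132 , 0.1294, 0.0184]), 135) (array([0.6493, 0.1322, 0.1295, 0.0192]), 163)
L 0.14 (None, 15) (None, 19)
L 0.15 (None, 0) (None, 0)
  pan z med top 0.0642
  pan z med sc 0.0667
R 0.13 (None, 0) (None, 0)
R 0.14 (None, 0) (None, 0)
R 0.15 (None, 0) (None, 0)
  pan z med top 0.0831
  pan z med sc 0.0843
```

Emit:
move_arm(deltas=[{"dx": 0.01, "dy": -0.05, "dz": 0.35, "wx": 0, "wy": 0, "wz": 0, "fingers": 0.75}, {"dx": 0, "dy": 0, "dz": 0.35, "wx": 0, "wy": 0, "wz": 0, "fingers": 0.75}, {"dx": 0, "dy": 0, "dz": 0.35, "wx": 0, "wy": 0, "wz": 0, "fingers": 0.75}, {"dx": 0, "dy": 0, "dz": 0.2, "wx": 0, "wy": 0, "wz": 0, "fingers": 0.75}, {"dx": 0, "dy": 0, "dz": 0.08, "wx": 0, "wy": 0, "wz": 0, "fingers": 0.75}, {"dx": 0, "dy": 0, "dz": 0, "wx": 0, "wy": 0, "wz": 0, "fingers": 0.75}, {"dx": 0, "dy": 0, "dz": 0, "wx": 0, "wy": 0, "wz": 0, "fingers": 0.2}, {"dx": 0, "dy": 0, "dz": 0, "wx": 0, "wy": 0, "wz": 0, "fingers": 0.2}, {"dx": 0, "dy": 0, "dz": 0, "wx": 0, "wy": 0, "wz": 0, "fingers": 0.2}, {"dx": 0, "dy": 0, "dz": 0, "wx": 0, "wy": 0, "wz": 0, "fingers": 0.2}, {"dx": 0, "dy": 0, "dz": 0, "wx": 0, "wy": 0, "wz": 0, "fingers": 0.2}])

```text
t: 7.9
tool_pos: [0.4401, -0.0057, 0.033]
ee_rot: [0.002, 0.707, 0.707, 0.001]
wrist_force: [1.4, 0.7, 6.5]
gripper_width: 0.0348
gripper_force: 50.5
```

Emit:
move_arm(deltas=[{"dx": 0, "dy": 0, "dz": -0.35, "wx": 0, "wy": 0, "wz": 0, "fingers": 0.2}, {"dx": 0, "dy": 0, "dz": -0.35, "wx": 0, "wy": 0, "wz": 0, "fingers": 0.2}, {"dx": 0, "dy": 0, "dz": -0.35, "wx": 0, "wy": 0, "wz": 0, "fingers": 0.2}, {"dx": 0, "dy": 0, "dz": -0.35, "wx": 0, "wy": 0, "wz": 0, "fingers": 0.2}, {"dx": -0.21, "dy": 0.38, "dz": 0, "wx": 0, "wy": 0, "wz": 0, "fingers": 0.2}, {"dx": -0.21, "dy": 0.38, "dz": 0, "wx": 0, "wy": 0, "wz": 0, "fingers": 0.2}, {"dx": -0.21, "dy": 0.38, "dz": 0, "wx": 0, "wy": 0, "wz": 0, "fingers": 0.2}, {"dx": -0.21, "dy": 0.38, "dz": 0, "wx": 0, "wy": 0, "wz": 0, "fingers": 0.2}, {"dx": -0.21, "dy": 0.38, "dz": 0, "wx": 0, "wy": 0, "wz": 0, "fingers": 0.2}, {"dx": -0.21, "dy": 0.38, "dz": 0, "wx": 0, "wy": 0, "wz": 0, "fingers": 0.2}, {"dx": 0, "dy": 0, "dz": 0, "wx": 0, "wy": 0, "wz": 0, "fingers": 0.2}, {"dx": 0, "dy": 0, "dz": 0, "wx": 0, "wy": 0, "wz": 0, "fingers": 0.2}])

```text
t: 9.1
tool_pos: [0.6655, -0.1317, 0.1694]
ee_rot: [-0.002, 0.707, 0.707, -0.001]
wrist_force: [0.4, 0.4, -1.8]
gripper_width: 0.0347
gripper_force: 51.0
```

Emit:
move_arm(deltas=[{"dx": 0, "dy": 0, "dz": 0.25, "wx": 0, "wy": 0, "wz": 0, "fingers": 0.2}, {"dx": 0, "dy": 0, "dz": 0.18, "wx": 0, "wy": 0, "wz": 0, "fingers": 0.2}, {"dx": 0, "dy": 0, "dz": 0.06, "wx": 0, "wy": 0, "wz": 0, "fingers": 0.2}, {"dx": 0, "dy": 0, "dz": 0, "wx": 0, "wy": 0, "wz": 0, "fingers": 0.2}, {"dx": 0, "dy": 0, "dz": 0, "wx": 0, "wy": 0, "wz": 0, "fingers": 0.2}])

```text
t: 9.6
tool_pos: [0.6661, -0.1312, 0.1229]
ee_rot: [0.0, 0.707, 0.707, 0.0]
wrist_force: [1.2, -0.2, -1.4]
gripper_width: 0.0352
gripper_force: 51.0
```

Emit:
move_arm(deltas=[{"dx": 0, "dy": 0, "dz": 0.05, "wx": 0, "wy": 0, "wz": 0, "fingers": 0.2}, {"dx": 0, "dy": 0, "dz": 0.04, "wx": 0, "wy": 0, "wz": 0, "fingers": 0.2}, {"dx": 0, "dy": 0, "dz": 0, "wx": 0, "wy": 0, "wz": 0, "fingers": 0.2}, {"dx": 0, "dy": 0, "dz": 0, "wx": 0, "wy": 0, "wz": 0, "fingers": 0.5}, {"dx": 0, "dy": 0, "dz": 0, "wx": 0, "wy": 0, "wz": 0, "fingers": 0.75}, {"dx": 0, "dy": 0, "dz": 0, "wx": 0, "wy": 0, "wz": 0, "fingers": 0.75}, {"dx": 0, "dy": 0, "dz": -0.3, "wx": 0, "wy": 0, "wz": 0, "fingers": 0.75}, {"dx": 0, "dy": 0, "dz": -0.4, "wx": 0, "wy": 0, "wz": 0, "fingers": 0.75}, {"dx": 0, "dy": -0.4, "dz": 0, "wx": 0, "wy": 0, "wz": 0, "fingers": 0.75}, {"dx": 0, "dy": -0.4, "dz": 0, "wx": 0, "wy": 0, "wz": 0, "fingers": 0.75}, {"dx": 0, "dy": -0.4, "dz": 0, "wx": 0, "wy": 0, "wz": 0, "fingers": 0.75}, {"dx": 0, "dy": 0, "dz": 0, "wx": 0, "wy": 0, "wz": 0, "fingers": 0.75}])

```text
t: 10.8
tool_pos: [0.5396, -0.1299, 0.1807]
ee_rot: [-0.004, 0.707, 0.707, -0.002]
wrist_force: [0.2, -0.4, -0.6]
gripper_width: 0.0639
gripper_force: 0.0
```

Emit:
move_arm(deltas=[{"dx": 0, "dy": 0, "dz": 0, "wx": 0, "wy": 0, "wz": 0, "fingers": 0.75}, {"dx": 0, "dy": 0, "dz": 0, "wx": 0, "wy": 0, "wz": 0, "fingers": 0.75}, {"dx": 0, "dy": 0, "dz": 0, "wx": 0, "wy": 0, "wz": 0, "fingers": 0.75}, {"dx": 0, "dy": 0, "dz": 0, "wx": 0, "wy": 0, "wz": 0, "fingers": 0.75}, {"dx": 0, "dy": 0, "dz": 0, "wx": 0, "wy": 0, "wz": 0, "fingers": 0.75}, {"dx": 0, "dy": 0, "dz": 0, "wx": 0, "wy": 0, "wz": 0, "fingers": 0.75}, {"dx": 0, "dy": 0, "dz": 0, "wx": 0, "wy": 0, "wz": 0, "fingers": 0.75}, {"dx": 0, "dy": 0, "dz": 0, "wx": 0, "wy": 0, "wz": 0, "fingers": 0.75}, {"dx": 0, "dy": 0, "dz": 0, "wx": 0, "wy": 0, "wz": 0, "fingers": 0.75}, {"dx": 0, "dy": 0, "dz": 0, "wx": 0, "wy": 0, "wz": 0, "fingers": 0.75}, {"dx": 0, "dy": 0, "dz": 0, "wx": 0, "wy": 0, "wz": 0, "fingers": 0.75}, {"dx": 0, "dy": 0, "dz": 0, "wx": 0, "wy": 0, "wz": 0, "fingers": 0.75}])

```text
t: 12.0
tool_pos: [0.5461, -0.1314, 0.1833]
ee_rot: [0.0, 0.707, 0.707, -0.0]
wrist_force: [-0.4, -0.3, 1.1]
gripper_width: 0.0641
gripper_force: 0.0
```

```bash
python3 look.py
```

```text
12.0 [ 0.5461 -0.1314  0.1833]
A None None None
B None None None
C None [ 0.4656 -0.1729  0.0683  0.0204] [ 0.4637 -0.1748  0.0675  0.0183]
L 0.13 (array([0.647 , 0.1319, 0.129 , 0.0183]), 137) (array([0.6498, 0.1317, 0.1296, 0.0198]), 163)
L 0.14 (None, 13) (None, 18)
L 0.15 (None, 0) (None, 0)
  pan z med top 0.0646
  pan z med sc 0.0668
R 0.13 (None, 9) (array([ 0.6734, -0.1218,  0.1297,  0.018 ]), 62)
R 0.14 (None, 18) (array([ 0.672 , -0.1217,  0.1407,  0.0185]), 66)
R 0.15 (array([ 0.667 , -0.1206,  0.15  ,  0.0161]), 65) (array([ 0.6682, -0.1251,  0.1506,  0.0201]), 146)
  pan z med top 0.0809
  pan z med sc 0.0853
```

Left (A) stays down, so A is heavier than B. B goes to the tray.

Emit:
move_arm(deltas=[{"dx": 0.01, "dy": 0.403, "dz": 0, "wx": 0, "wy": -0.53, "wz": 0, "fingers": 0.75}, {"dx": 0.01, "dy": 0.403, "dz": 0, "wx": 0, "wy": 0, "wz": 0, "fingers": 0.75}, {"dx": 0.01, "dy": 0.403, "dz": 0, "wx": 0, "wy": 0, "wz": 0, "fingers": 0.75}, {"dx": 0, "dy": 0, "dz": 0, "wx": 0, "wy": 0, "wz": 0, "fingers": 0.75}, {"dx": 0, "dy": 0, "dz": 0.25, "wx": 0, "wy": 0, "wz": 0, "fingers": 0.75}, {"dx": 0, "dy": 0, "dz": 0.25, "wx": 0, "wy": 0, "wz": 0, "fingers": 0.75}, {"dx": 0, "dy": 0, "dz": 0.17, "wx": 0, "wy": 0, "wz": 0, "fingers": 0.75}, {"dx": 0, "dy": 0, "dz": 0, "wx": 0, "wy": 0, "wz": 0, "fingers": 0.75}, {"dx": 0, "dy": 0, "dz": 0, "wx": 0, "wy": 0, "wz": 0, "fingers": 0.2}, {"dx": 0, "dy": 0, "dz": 0, "wx": 0, "wy": 0, "wz": 0, "fingers": 0.2}, {"dx": 0, "dy": 0, "dz": 0, "wx": 0, "wy": 0, "wz": 0, "fingers": 0.2}, {"dx": 0, "dy": 0, "dz": 0, "wx": 0, "wy": 0, "wz": 0, "fingers": 0.2}])

```text
t: 13.35
tool_pos: [0.6681, -0.1341, 0.1183]
ee_rot: [0.029, 0.707, 0.707, -0.027]
wrist_force: [-0.5, -0.6, 1.3]
gripper_width: 0.0347
gripper_force: 49.8
```

Emit:
move_arm(deltas=[{"dx": 0, "dy": 0, "dz": -0.3, "wx": 0, "wy": 0, "wz": 0, "fingers": 0.2}, {"dx": 0, "dy": 0, "dz": -0.3, "wx": 0, "wy": 0.53, "wz": 0, "fingers": 0.2}, {"dx": -0.28, "dy": -0.354, "dz": 0, "wx": 0, "wy": 0, "wz": 0, "fingers": 0.2}, {"dx": -0.28, "dy": -0.354, "dz": 0, "wx": 0, "wy": 0, "wz": 0, "fingers": 0.2}, {"dx": -0.28, "dy": -0.354, "dz": 0, "wx": 0, "wy": 0, "wz": 0, "fingers": 0.2}, {"dx": -0.28, "dy": -0.354, "dz": 0, "wx": 0, "wy": 0, "wz": 0, "fingers": 0.2}, {"dx": -0.28, "dy": -0.354, "dz": 0, "wx": 0, "wy": 0, "wz": 0, "fingers": 0.2}, {"dx": -0.28, "dy": -0.354, "dz": 0, "wx": 0, "wy": 0, "wz": 0, "fingers": 0.2}, {"dx": -0.28, "dy": -0.354, "dz": 0, "wx": 0, "wy": 0, "wz": 0, "fingers": 0.2}, {"dx": -0.28, "dy": -0.354, "dz": 0, "wx": 0, "wy": 0, "wz": 0, "fingers": 0.2}, {"dx": 0, "dy": 0, "dz": 0, "wx": 0, "wy": 0, "wz": 0, "fingers": 0.2}, {"dx": 0, "dy": 0, "dz": 0, "wx": 0, "wy": 0, "wz": 0, "fingers": 0.2}])

```text
t: 14.55
tool_pos: [0.3832, -0.3535, 0.1763]
ee_rot: [0.0, 0.708, 0.706, 0.0]
wrist_force: [0.0, -0.4, -1.3]
gripper_width: 0.0346
gripper_force: 50.7
```

Emit:
move_arm(deltas=[{"dx": -0.06, "dy": 0, "dz": 0.35, "wx": 0, "wy": 0, "wz": 0, "fingers": 0.2}, {"dx": 0, "dy": 0, "dz": 0.35, "wx": 0, "wy": 0, "wz": 0, "fingers": 0.2}, {"dx": 0, "dy": 0, "dz": 0.35, "wx": 0, "wy": 0, "wz": 0, "fingers": 0.2}, {"dx": 0, "dy": 0, "dz": 0.2, "wx": 0, "wy": 0, "wz": 0, "fingers": 0.2}, {"dx": 0, "dy": 0, "dz": 0.09, "wx": 0, "wy": 0, "wz": 0, "fingers": 0.2}, {"dx": 0, "dy": 0, "dz": 0, "wx": 0, "wy": 0, "wz": 0, "fingers": 0.2}, {"dx": 0, "dy": 0, "dz": 0, "wx": 0, "wy": 0, "wz": 0, "fingers": 0.2}])

```text
t: 15.25
tool_pos: [0.3854, -0.3591, 0.0429]
ee_rot: [0.001, 0.707, 0.708, 0.0]
wrist_force: [-0.1, 0.1, -2.4]
gripper_width: 0.035
gripper_force: 50.7
```

Emit:
move_arm(deltas=[{"dx": 0, "dy": 0, "dz": 0.03, "wx": 0, "wy": 0, "wz": 0, "fingers": 0.2}, {"dx": 0, "dy": 0, "dz": 0, "wx": 0, "wy": 0, "wz": 0, "fingers": 0.5}, {"dx": 0, "dy": 0, "dz": 0, "wx": 0, "wy": 0, "wz": 0, "fingers": 0.75}, {"dx": 0, "dy": 0, "dz": 0, "wx": 0, "wy": 0, "wz": 0, "fingers": 0.75}, {"dx": 0, "dy": 0, "dz": -0.4, "wx": 0, "wy": 0, "wz": 0, "fingers": 0.75}, {"dx": 0, "dy": 0, "dz": -0.4, "wx": 0, "wy": 0, "wz": 0, "fingers": 0.75}, {"dx": 0, "dy": 0, "dz": -0.4, "wx": 0, "wy": 0, "wz": 0, "fingers": 0.75}, {"dx": 0.46, "dy": 0.195, "dz": 0, "wx": 0, "wy": 0, "wz": 0, "fingers": 0.75}, {"dx": 0.46, "dy": 0.195, "dz": 0, "wx": 0, "wy": 0, "wz": 0, "fingers": 0.75}, {"dx": 0.46, "dy": 0.195, "dz": 0, "wx": 0, "wy": 0, "wz": 0, "fingers": 0.75}, {"dx": 0.46, "dy": 0.195, "dz": 0, "wx": 0, "wy": 0, "wz": 0, "fingers": 0.75}, {"dx": 0, "dy": 0, "dz": 0, "wx": 0, "wy": 0, "wz": 0, "fingers": 0.75}])

```text
t: 16.45
tool_pos: [0.4631, -0.1698, 0.1592]
ee_rot: [-0.001, 0.705, 0.709, 0.001]
wrist_force: [0.2, -1.1, -0.3]
gripper_width: 0.0642
gripper_force: 0.0
```

```bash
python3 look.py|head -4
python3 - <<'E'
from h import *
P=world(capture("top"));print(boss(P,.385,-.36,.073))
E
```

```text
16.45 [ 0.4631 -0.1698  0.1592]
A None None None
B None None None
C None [ 0.466  -0.1743  0.0688  0.02  ] [ 0.4634 -0.1755  0.0676  0.0179]
(array([ 0.3846, -0.3558,  0.0739,  0.0176]), 90)
```

Emit:
move_arm(deltas=[{"dx": 0, "dy": 0, "dz": 0.35, "wx": 0, "wy": 0, "wz": 0, "fingers": 0.75}, {"dx": 0, "dy": 0, "dz": 0.35, "wx": 0, "wy": 0, "wz": 0, "fingers": 0.75}, {"dx": 0, "dy": 0, "dz": 0.35, "wx": 0, "wy": 0, "wz": 0, "fingers": 0.75}, {"dx": 0, "dy": 0, "dz": 0.18, "wx": 0, "wy": 0, "wz": 0, "fingers": 0.75}, {"dx": 0, "dy": 0, "dz": 0.03, "wx": 0, "wy": 0, "wz": 0, "fingers": 0.75}, {"dx": 0, "dy": 0, "dz": 0, "wx": 0, "wy": 0, "wz": 0, "fingers": 0.75}, {"dx": 0, "dy": 0, "dz": 0, "wx": 0, "wy": 0, "wz": 0, "fingers": 0.2}, {"dx": 0, "dy": 0, "dz": 0, "wx": 0, "wy": 0, "wz": 0, "fingers": 0.2}, {"dx": 0, "dy": 0, "dz": 0, "wx": 0, "wy": 0, "wz": 0, "fingers": 0.2}, {"dx": 0, "dy": 0, "dz": 0, "wx": 0, "wy": 0, "wz": 0, "fingers": 0.2}, {"dx": 0, "dy": 0, "dz": 0, "wx": 0, "wy": 0, "wz": 0, "fingers": 0.2}])

```text
t: 17.75
tool_pos: [0.4634, -0.1761, 0.035]
ee_rot: [0.002, 0.707, 0.707, 0.0]
wrist_force: [-0.5, -0.9, 5.8]
gripper_width: 0.0349
gripper_force: 49.9
```

Emit:
move_arm(deltas=[{"dx": 0, "dy": 0, "dz": -0.35, "wx": 0, "wy": 0, "wz": 0, "fingers": 0.2}, {"dx": 0, "dy": 0, "dz": -0.35, "wx": 0, "wy": 0, "wz": 0, "fingers": 0.2}, {"dx": 0, "dy": 0, "dz": -0.35, "wx": 0, "wy": 0, "wz": 0, "fingers": 0.2}, {"dx": 0, "dy": 0, "dz": -0.35, "wx": 0, "wy": 0, "wz": 0, "fingers": 0.2}, {"dx": 0.088, "dy": 0.408, "dz": 0, "wx": 0, "wy": 0, "wz": 0, "fingers": 0.2}, {"dx": 0.088, "dy": 0.408, "dz": 0, "wx": 0, "wy": 0, "wz": 0, "fingers": 0.2}, {"dx": 0.088, "dy": 0.408, "dz": 0, "wx": 0, "wy": 0, "wz": 0, "fingers": 0.2}, {"dx": 0.088, "dy": 0.408, "dz": 0, "wx": 0, "wy": 0, "wz": 0, "fingers": 0.2}, {"dx": 0.088, "dy": 0.408, "dz": 0, "wx": 0, "wy": 0, "wz": 0, "fingers": 0.2}, {"dx": 0, "dy": 0, "dz": 0, "wx": 0, "wy": 0, "wz": 0, "fingers": 0.2}, {"dx": 0, "dy": 0, "dz": 0.2, "wx": 0, "wy": 0, "wz": 0, "fingers": 0.2}, {"dx": 0, "dy": 0, "dz": 0.2, "wx": 0, "wy": 0, "wz": 0, "fingers": 0.2}])

```text
t: 18.95
tool_pos: [0.6659, -0.1307, 0.1329]
ee_rot: [0.0, 0.707, 0.707, 0.0]
wrist_force: [0.2, 0.5, -1.8]
gripper_width: 0.0349
gripper_force: 50.8
```

Emit:
move_arm(deltas=[{"dx": 0, "dy": 0, "dz": 0.08, "wx": 0, "wy": 0, "wz": 0, "fingers": 0.2}, {"dx": 0, "dy": 0, "dz": 0.05, "wx": 0, "wy": 0, "wz": 0, "fingers": 0.2}, {"dx": 0, "dy": 0, "dz": 0.05, "wx": 0, "wy": 0, "wz": 0, "fingers": 0.2}, {"dx": 0, "dy": 0, "dz": 0, "wx": 0, "wy": 0, "wz": 0, "fingers": 0.2}, {"dx": 0, "dy": 0, "dz": 0, "wx": 0, "wy": 0, "wz": 0, "fingers": 0.2}])

```text
t: 19.45
tool_pos: [0.6663, -0.1312, 0.1164]
ee_rot: [0.001, 0.707, 0.707, 0.0]
wrist_force: [-0.9, -0.3, 1.7]
gripper_width: 0.0351
gripper_force: 51.0
```

Emit:
move_arm(deltas=[{"dx": 0, "dy": 0, "dz": 0, "wx": 0, "wy": 0, "wz": 0, "fingers": 0.5}, {"dx": 0, "dy": 0, "dz": 0, "wx": 0, "wy": 0, "wz": 0, "fingers": 0.75}, {"dx": 0, "dy": 0, "dz": 0, "wx": 0, "wy": 0, "wz": 0, "fingers": 0.75}, {"dx": 0, "dy": 0, "dz": -0.3, "wx": 0, "wy": 0, "wz": 0, "fingers": 0.75}, {"dx": 0, "dy": 0, "dz": -0.4, "wx": 0, "wy": 0, "wz": 0, "fingers": 0.75}, {"dx": 0, "dy": -0.4, "dz": 0, "wx": 0, "wy": 0, "wz": 0, "fingers": 0.75}, {"dx": 0, "dy": -0.4, "dz": 0, "wx": 0, "wy": 0, "wz": 0, "fingers": 0.75}, {"dx": 0, "dy": -0.4, "dz": 0, "wx": 0, "wy": 0, "wz": 0, "fingers": 0.75}, {"dx": 0, "dy": 0, "dz": 0, "wx": 0, "wy": 0, "wz": 0, "fingers": 0.75}, {"dx": 0, "dy": 0, "dz": 0, "wx": 0, "wy": 0, "wz": 0, "fingers": 0.75}, {"dx": 0, "dy": 0, "dz": 0, "wx": 0, "wy": 0, "wz": 0, "fingers": 0.75}, {"dx": 0, "dy": 0, "dz": 0, "wx": 0, "wy": 0, "wz": 0, "fingers": 0.75}])

```text
t: 20.65
tool_pos: [0.5476, -0.1314, 0.186]
ee_rot: [0.001, 0.707, 0.707, 0.001]
wrist_force: [0.8, -0.3, 0.3]
gripper_width: 0.0645
gripper_force: 0.0
```

Emit:
move_arm(deltas=[{"dx": 0, "dy": 0, "dz": 0, "wx": 0, "wy": 0, "wz": 0, "fingers": 0.75}, {"dx": 0, "dy": 0, "dz": 0, "wx": 0, "wy": 0, "wz": 0, "fingers": 0.75}, {"dx": 0, "dy": 0, "dz": 0, "wx": 0, "wy": 0, "wz": 0, "fingers": 0.75}, {"dx": 0, "dy": 0, "dz": 0, "wx": 0, "wy": 0, "wz": 0, "fingers": 0.75}, {"dx": 0, "dy": 0, "dz": 0, "wx": 0, "wy": 0, "wz": 0, "fingers": 0.75}, {"dx": 0, "dy": 0, "dz": 0, "wx": 0, "wy": 0, "wz": 0, "fingers": 0.75}, {"dx": 0, "dy": 0, "dz": 0, "wx": 0, "wy": 0, "wz": 0, "fingers": 0.75}, {"dx": 0, "dy": 0, "dz": 0, "wx": 0, "wy": 0, "wz": 0, "fingers": 0.75}, {"dx": 0, "dy": 0, "dz": 0, "wx": 0, "wy": 0, "wz": 0, "fingers": 0.75}, {"dx": 0, "dy": 0, "dz": 0, "wx": 0, "wy": 0, "wz": 0, "fingers": 0.75}, {"dx": 0, "dy": 0, "dz": 0, "wx": 0, "wy": 0, "wz": 0, "fingers": 0.75}, {"dx": 0, "dy": 0, "dz": 0, "wx": 0, "wy": 0, "wz": 0, "fingers": 0.75}])

```text
t: 21.85
tool_pos: [0.5458, -0.131, 0.1852]
ee_rot: [0.0, 0.707, 0.707, 0.0]
wrist_force: [-0.0, 0.2, -0.3]
gripper_width: 0.0638
gripper_force: 0.0
```

```bash
python3 look.py
```

```text
21.85 [ 0.5458 -0.131   0.1852]
A None None None
B None None None
C None None None
L 0.13 (array([0.647 , 0.1317, 0.1296, 0.0181]), 134) (array([0.6496, 0.1328, 0.1297, 0.0191]), 163)
L 0.14 (None, 8) (array([0.6509, 0.1312, 0.1327, 0.0173]), 24)
L 0.15 (None, 0) (None, 0)
  pan z med top 0.0647
  pan z med sc 0.0667
R 0.13 (None, 9) (array([ 0.6744, -0.1207,  0.1293,  0.0173]), 54)
R 0.14 (array([ 0.6627, -0.1194,  0.1466,  0.0175]), 27) (array([ 0.6713, -0.1204,  0.1401,  0.0193]), 62)
R 0.15 (array([ 0.6661, -0.1201,  0.1492,  0.0174]), 73) (array([ 0.6672, -0.1223,  0.1504,  0.0191]), 148)
  pan z med top 0.0809
  pan z med sc 0.0857
```

A stayed down again: A is the solid blank. C goes to the tray now.

Emit:
move_arm(deltas=[{"dx": 0.015, "dy": 0.403, "dz": 0, "wx": 0, "wy": -0.53, "wz": 0, "fingers": 0.75}, {"dx": 0.015, "dy": 0.403, "dz": 0, "wx": 0, "wy": 0, "wz": 0, "fingers": 0.75}, {"dx": 0.01, "dy": 0.403, "dz": 0, "wx": 0, "wy": 0, "wz": 0, "fingers": 0.75}, {"dx": 0, "dy": 0, "dz": 0, "wx": 0, "wy": 0, "wz": 0, "fingers": 0.75}, {"dx": 0, "dy": 0, "dz": 0.25, "wx": 0, "wy": 0, "wz": 0, "fingers": 0.75}, {"dx": 0, "dy": 0, "dz": 0.25, "wx": 0, "wy": 0, "wz": 0, "fingers": 0.75}, {"dx": 0, "dy": 0, "dz": 0.18, "wx": 0, "wy": 0, "wz": 0, "fingers": 0.75}, {"dx": 0, "dy": 0, "dz": 0, "wx": 0, "wy": 0, "wz": 0, "fingers": 0.75}, {"dx": 0, "dy": 0, "dz": 0, "wx": 0, "wy": 0, "wz": 0, "fingers": 0.2}, {"dx": 0, "dy": 0, "dz": 0, "wx": 0, "wy": 0, "wz": 0, "fingers": 0.2}, {"dx": 0, "dy": 0, "dz": 0, "wx": 0, "wy": 0, "wz": 0, "fingers": 0.2}, {"dx": 0, "dy": 0, "dz": 0, "wx": 0, "wy": 0, "wz": 0, "fingers": 0.2}])

```text
t: 23.2
tool_pos: [0.6679, -0.1327, 0.1192]
ee_rot: [0.03, 0.707, 0.707, -0.027]
wrist_force: [-0.2, -0.3, 2.1]
gripper_width: 0.0346
gripper_force: 49.8
```

Emit:
move_arm(deltas=[{"dx": 0, "dy": 0, "dz": -0.3, "wx": 0, "wy": 0, "wz": 0, "fingers": 0.2}, {"dx": 0, "dy": 0, "dz": -0.3, "wx": 0, "wy": 0.53, "wz": 0, "fingers": 0.2}, {"dx": -0.38, "dy": -0.272, "dz": 0, "wx": 0, "wy": 0, "wz": 0, "fingers": 0.2}, {"dx": -0.38, "dy": -0.272, "dz": 0, "wx": 0, "wy": 0, "wz": 0, "fingers": 0.2}, {"dx": -0.38, "dy": -0.272, "dz": 0, "wx": 0, "wy": 0, "wz": 0, "fingers": 0.2}, {"dx": -0.38, "dy": -0.272, "dz": 0, "wx": 0, "wy": 0, "wz": 0, "fingers": 0.2}, {"dx": -0.38, "dy": -0.272, "dz": 0, "wx": 0, "wy": 0, "wz": 0, "fingers": 0.2}, {"dx": -0.38, "dy": -0.272, "dz": 0, "wx": 0, "wy": 0, "wz": 0, "fingers": 0.2}, {"dx": 0, "dy": 0, "dz": 0, "wx": 0, "wy": 0, "wz": 0, "fingers": 0.2}, {"dx": 0, "dy": 0, "dz": 0.35, "wx": 0, "wy": 0, "wz": 0, "fingers": 0.2}, {"dx": 0, "dy": 0, "dz": 0.35, "wx": 0, "wy": 0, "wz": 0, "fingers": 0.2}])

```text
t: 24.3
tool_pos: [0.5049, -0.3572, 0.1086]
ee_rot: [0.003, 0.708, 0.707, 0.0]
wrist_force: [-0.2, 0.2, -2.1]
gripper_width: 0.035
gripper_force: 50.3
```

Emit:
move_arm(deltas=[{"dx": 0, "dy": 0, "dz": 0.35, "wx": 0, "wy": 0, "wz": 0, "fingers": 0.2}, {"dx": 0, "dy": 0, "dz": 0.2, "wx": 0, "wy": 0, "wz": 0, "fingers": 0.2}, {"dx": 0, "dy": 0, "dz": 0.08, "wx": 0, "wy": 0, "wz": 0, "fingers": 0.2}, {"dx": 0, "dy": 0, "dz": 0.04, "wx": 0, "wy": 0, "wz": 0, "fingers": 0.2}, {"dx": 0, "dy": 0, "dz": 0, "wx": 0, "wy": 0, "wz": 0, "fingers": 0.2}, {"dx": 0, "dy": 0, "dz": 0, "wx": 0, "wy": 0, "wz": 0, "fingers": 0.2}])

```text
t: 24.9
tool_pos: [0.5048, -0.356, 0.0417]
ee_rot: [0.001, 0.707, 0.707, 0.0]
wrist_force: [0.4, 1.1, 2.5]
gripper_width: 0.0348
gripper_force: 50.6
```

Emit:
move_arm(deltas=[{"dx": 0, "dy": 0, "dz": 0, "wx": 0, "wy": 0, "wz": 0, "fingers": 0.5}, {"dx": 0, "dy": 0, "dz": 0, "wx": 0, "wy": 0, "wz": 0, "fingers": 0.75}, {"dx": 0, "dy": 0, "dz": 0, "wx": 0, "wy": 0, "wz": 0, "fingers": 0.75}, {"dx": 0, "dy": 0, "dz": -0.4, "wx": 0, "wy": 0, "wz": 0, "fingers": 0.75}, {"dx": 0, "dy": 0, "dz": -0.4, "wx": 0, "wy": 0, "wz": 0, "fingers": 0.75}, {"dx": 0, "dy": 0, "dz": -0.4, "wx": 0, "wy": 0, "wz": 0, "fingers": 0.75}, {"dx": 0, "dy": 0, "dz": -0.4, "wx": 0, "wy": 0, "wz": 0, "fingers": 0.75}, {"dx": 0.44, "dy": 0.13, "dz": 0, "wx": 0, "wy": 0, "wz": 0, "fingers": 0.75}, {"dx": 0.44, "dy": 0.13, "dz": 0, "wx": 0, "wy": 0, "wz": 0, "fingers": 0.75}, {"dx": 0.44, "dy": 0.13, "dz": 0, "wx": 0, "wy": 0, "wz": 0, "fingers": 0.75}, {"dx": 0.44, "dy": 0.13, "dz": 0, "wx": 0, "wy": 0, "wz": 0, "fingers": 0.75}, {"dx": 0.44, "dy": 0.13, "dz": 0, "wx": 0, "wy": 0, "wz": 0, "fingers": 0.75}])

```text
t: 26.1
tool_pos: [0.5688, -0.134, 0.2001]
ee_rot: [0.0, 0.707, 0.707, 0.0]
wrist_force: [-0.7, -0.5, 0.9]
gripper_width: 0.0636
gripper_force: 0.0
```

Emit:
move_arm(deltas=[{"dx": 0.44, "dy": 0.13, "dz": 0, "wx": 0, "wy": -0.53, "wz": 0, "fingers": 0.75}, {"dx": 0.44, "dy": 0.13, "dz": 0, "wx": 0, "wy": 0, "wz": 0, "fingers": 0.75}, {"dx": 0.44, "dy": 0.13, "dz": 0, "wx": 0, "wy": 0, "wz": 0, "fingers": 0.75}, {"dx": 0.44, "dy": 0.13, "dz": 0, "wx": 0, "wy": 0, "wz": 0, "fingers": 0.75}, {"dx": 0.44, "dy": 0.13, "dz": 0, "wx": 0, "wy": 0, "wz": 0, "fingers": 0.75}, {"dx": 0.44, "dy": 0.13, "dz": 0, "wx": 0, "wy": 0, "wz": 0, "fingers": 0.75}, {"dx": 0, "dy": 0, "dz": 0, "wx": 0, "wy": 0, "wz": 0, "fingers": 0.75}, {"dx": 0, "dy": 0, "dz": 0, "wx": 0, "wy": 0, "wz": 0, "fingers": 0.75}])

```text
t: 26.9
tool_pos: [0.6463, 0.1286, 0.182]
ee_rot: [0.028, 0.706, 0.707, -0.029]
wrist_force: [-0.1, -0.1, -0.2]
gripper_width: 0.0643
gripper_force: 0.0
```

```bash
python3 look.py|grep -v "^[ABC]"
python3 - <<'E'
from h import *
P=world(capture("top"));W=world(capture("wrist"))
print(boss(P,.385,-.36,.073),boss(P,.505,-.36,.073),"wrist A",boss(W,.647,.1318,.13))
E
```

```text
26.9 [0.6463 0.1286 0.182 ]
L 0.13 (None, 0) (array([0.65  , 0.1334, 0.1298, 0.0189]), 157)
L 0.14 (None, 0) (array([0.6492, 0.1304, 0.1329, 0.0164]), 20)
L 0.15 (None, 0) (None, 0)
  pan z med top 0.0654
  pan z med sc 0.0663
R 0.13 (None, 0) (None, 0)
R 0.14 (None, 0) (None, 0)
R 0.15 (None, 0) (None, 0)
  pan z med top 0.0834
  pan z med sc 0.0842
(array([ 0.3855, -0.3532,  0.0733,  0.0182]), 134) (array([ 0.5044, -0.3491,  0.0733,  0.0183]), 131) wrist A (array([0.6478, 0.1323, 0.1289, 0.018 ]), 1790)
```

Emit:
move_arm(deltas=[{"dx": 0.07, "dy": 0.015, "dz": 0.25, "wx": 0, "wy": 0, "wz": 0, "fingers": 0.75}, {"dx": 0, "dy": 0, "dz": 0.25, "wx": 0, "wy": 0, "wz": 0, "fingers": 0.75}, {"dx": 0, "dy": 0, "dz": 0.25, "wx": 0, "wy": 0, "wz": 0, "fingers": 0.75}, {"dx": 0, "dy": 0, "dz": 0.11, "wx": 0, "wy": 0, "wz": 0, "fingers": 0.75}, {"dx": 0, "dy": 0, "dz": 0, "wx": 0, "wy": 0, "wz": 0, "fingers": 0.75}, {"dx": 0, "dy": 0, "dz": 0, "wx": 0, "wy": 0, "wz": 0, "fingers": 0.75}])

```text
t: 27.75
tool_pos: [0.6487, 0.1274, 0.0972]
ee_rot: [0.028, 0.707, 0.706, -0.028]
wrist_force: [0.0, -0.4, 0.2]
gripper_width: 0.0643
gripper_force: 0.0
```

Emit:
move_arm(deltas=[{"dx": 0.022, "dy": -0.005, "dz": 0, "wx": 0, "wy": 0, "wz": 0, "fingers": 0.75}, {"dx": 0, "dy": 0, "dz": 0, "wx": 0, "wy": 0, "wz": 0, "fingers": 0.2}, {"dx": 0, "dy": 0, "dz": 0, "wx": 0, "wy": 0, "wz": 0, "fingers": 0.2}, {"dx": 0, "dy": 0, "dz": 0, "wx": 0, "wy": 0, "wz": 0, "fingers": 0.2}, {"dx": 0, "dy": 0, "dz": 0, "wx": 0, "wy": 0, "wz": 0, "fingers": 0.2}, {"dx": 0, "dy": 0, "dz": 0, "wx": 0, "wy": 0, "wz": 0, "fingers": 0.2}])

```text
t: 28.35
tool_pos: [0.6486, 0.1304, 0.0976]
ee_rot: [0.029, 0.707, 0.707, -0.027]
wrist_force: [-1.1, 0.4, 5.5]
gripper_width: 0.0347
gripper_force: 50.5
```

Emit:
move_arm(deltas=[{"dx": 0, "dy": 0, "dz": -0.35, "wx": 0, "wy": 0, "wz": 0, "fingers": 0.2}, {"dx": 0, "dy": 0, "dz": -0.35, "wx": 0, "wy": 0, "wz": 0, "fingers": 0.2}, {"dx": 0, "dy": 0, "dz": -0.3, "wx": 0, "wy": 0.53, "wz": 0, "fingers": 0.2}, {"dx": 0.311, "dy": -0.306, "dz": 0, "wx": 0, "wy": 0, "wz": 0, "fingers": 0.2}, {"dx": 0.311, "dy": -0.306, "dz": 0, "wx": 0, "wy": 0, "wz": 0, "fingers": 0.2}, {"dx": 0.311, "dy": -0.306, "dz": 0, "wx": 0, "wy": 0, "wz": 0, "fingers": 0.2}, {"dx": 0.311, "dy": -0.306, "dz": 0, "wx": 0, "wy": 0, "wz": 0, "fingers": 0.2}, {"dx": 0.311, "dy": -0.306, "dz": 0, "wx": 0, "wy": 0, "wz": 0, "fingers": 0.2}, {"dx": 0.311, "dy": -0.306, "dz": 0, "wx": 0, "wy": 0, "wz": 0, "fingers": 0.2}, {"dx": 0.311, "dy": -0.306, "dz": 0, "wx": 0, "wy": 0, "wz": 0, "fingers": 0.2}, {"dx": 0, "dy": 0, "dz": 0, "wx": 0, "wy": 0, "wz": 0, "fingers": 0.2}, {"dx": 0, "dy": 0, "dz": 0, "wx": 0, "wy": 0, "wz": 0, "fingers": 0.2}])

```text
t: 29.55
tool_pos: [0.4316, 0.3556, 0.1941]
ee_rot: [0.0, 0.706, 0.708, -0.002]
wrist_force: [0.7, 1.1, -2.9]
gripper_width: 0.0348
gripper_force: 50.9
```

Run:
```python
from h import *
print(env.read_state()["tool_pos"])
c=capture("wrist");W=world(c);cv2.imwrite("pics/w2.png",c["img"]);S=world(capture("scene"))
for P in (W,S):
  q=P[(np.hypot(P[...,0]-.435,P[...,1]-.3565)<.062)&(abs(P[...,2]-.05)<.004)]
  print(len(q),cv2.minEnclosingCircle(q[:,:2].astype(np.float32)) if len(q) else 0)
  q=P[(np.hypot(P[...,0]-.435,P[...,1]-.3565)<.04)&(P[...,2]>.145)&(P[...,2]<.19)]
  print("flange/boss",len(q),q.min(0) if len(q) else 0,q.max(0) if len(q) else 0)
```

```text
[0.43156648 0.35558461 0.19412152]
4514 ((0.4321087896823883, 0.36175140738487244), 0.05803292617201805)
flange/boss 3796 [0.39934559 0.35099101 0.15835536] [0.46286149 0.38638298 0.18999408]
821 ((0.4350349009037018, 0.35731735825538635), 0.056413572281599045)
flange/boss 383 [0.40717866 0.32313407 0.15811907] [0.46636906 0.38683759 0.18891127]
```

View pics/w2.png

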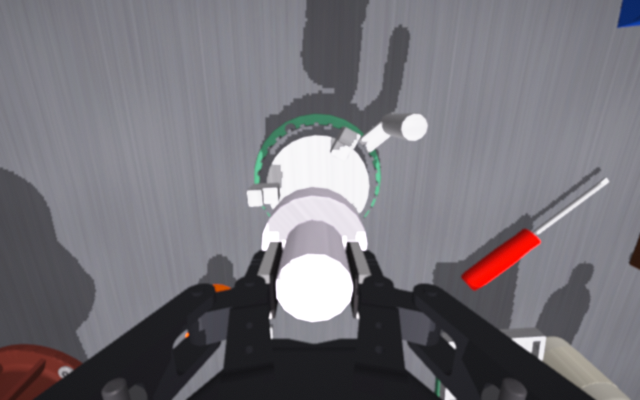

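The view shows the hub hanging over the chuck with a jaw at (263,195), another at (345,140) and the handle at (405,127).

Emit:
move_arm(deltas=[{"dx": 0.02, "dy": 0.035, "dz": 0.25, "wx": 0, "wy": 0, "wz": 0, "fingers": 0.2}, {"dx": 0, "dy": 0, "dz": 0.25, "wx": 0, "wy": 0, "wz": 0, "fingers": 0.2}, {"dx": 0, "dy": 0, "dz": 0, "wx": 0, "wy": 0, "wz": 0, "fingers": 0.2}, {"dx": 0, "dy": 0, "dz": 0, "wx": 0, "wy": 0, "wz": 0, "fingers": 0.2}, {"dx": 0, "dy": 0, "dz": 0, "wx": 0, "wy": 0, "wz": 0, "fingers": 0.2}])

```text
t: 30.15
tool_pos: [0.4383, 0.3577, 0.1472]
ee_rot: [0.0, 0.707, 0.707, 0.001]
wrist_force: [-0.7, 0.1, -1.8]
gripper_width: 0.0343
gripper_force: 50.9
```

Emit:
move_arm(deltas=[{"dx": 0, "dy": -0.02, "dz": 0.2, "wx": 0, "wy": 0, "wz": 0, "fingers": 0.2}, {"dx": 0, "dy": 0, "dz": 0.2, "wx": 0, "wy": 0, "wz": 0, "fingers": 0.2}, {"dx": 0, "dy": 0, "dz": 0.1, "wx": 0, "wy": 0, "wz": 0, "fingers": 0.2}, {"dx": 0, "dy": 0, "dz": 0.05, "wx": 0, "wy": 0, "wz": 0, "fingers": 0.2}, {"dx": 0, "dy": 0, "dz": 0, "wx": 0, "wy": 0, "wz": 0, "fingers": 0.2}, {"dx": 0, "dy": 0, "dz": 0, "wx": 0, "wy": 0, "wz": 0, "fingers": 0.2}, {"dx": 0, "dy": 0, "dz": 0, "wx": 0, "wy": 0, "wz": 0, "fingers": 0.2}])

```text
t: 30.85
tool_pos: [0.4358, 0.3582, 0.092]
ee_rot: [0.0, 0.707, 0.707, 0.001]
wrist_force: [-0.2, 0.9, -3.7]
gripper_width: 0.0347
gripper_force: 51.0
```

Emit:
move_arm(deltas=[{"dx": 0, "dy": 0, "dz": 0.04, "wx": 0, "wy": 0, "wz": 0, "fingers": 0.2}, {"dx": 0, "dy": 0, "dz": 0.02, "wx": 0, "wy": 0, "wz": 0, "fingers": 0.2}, {"dx": 0, "dy": 0, "dz": 0, "wx": 0, "wy": 0, "wz": 0, "fingers": 0.2}, {"dx": 0, "dy": 0, "dz": 0, "wx": 0, "wy": 0, "wz": 0, "fingers": 0.2}])

```text
t: 31.25
tool_pos: [0.4356, 0.3581, 0.0862]
ee_rot: [0.0, 0.707, 0.707, 0.001]
wrist_force: [-1.3, -2.5, 5.6]
gripper_width: 0.0346
gripper_force: 51.6
```

Emit:
move_arm(deltas=[{"dx": 0, "dy": 0, "dz": 0, "wx": 0, "wy": 0, "wz": 0, "fingers": 0.45}, {"dx": 0, "dy": 0, "dz": 0, "wx": 0, "wy": 0, "wz": 0, "fingers": 0.6}, {"dx": 0, "dy": 0, "dz": 0, "wx": 0, "wy": 0, "wz": 0, "fingers": 0.6}, {"dx": 0, "dy": 0, "dz": -0.2, "wx": 0, "wy": 0, "wz": 0, "fingers": 0.6}, {"dx": 0, "dy": 0, "dz": -0.4, "wx": 0, "wy": 0, "wz": 0, "fingers": 0.6}, {"dx": 0, "dy": 0, "dz": -0.4, "wx": 0, "wy": 0, "wz": 0, "fingers": 0.6}, {"dx": 0.32, "dy": 0.38, "dz": -0.4, "wx": 0, "wy": 0, "wz": 0, "fingers": 0.6}, {"dx": 0.32, "dy": 0.37, "dz": 0, "wx": 0, "wy": 0, "wz": 0, "fingers": 0.6}, {"dx": 0, "dy": 0, "dz": 0, "wx": 0, "wy": 0, "wz": -1, "fingers": 0.6}, {"dx": 0, "dy": 0, "dz": 0, "wx": 0, "wy": 0, "wz": -1, "fingers": 0.6}, {"dx": 0, "dy": 0, "dz": 0, "wx": 0, "wy": 0, "wz": -1, "fingers": 0.6}, {"dx": 0, "dy": 0, "dz": 0, "wx": 0, "wy": 0, "wz": -1, "fingers": 0.6}])

```text
t: 32.45
tool_pos: [0.5015, 0.4148, 0.2153]
ee_rot: [-0.0, 0.464, 0.886, -0.0]
wrist_force: [-0.8, 0.0, -0.1]
gripper_width: 0.0516
gripper_force: 0.0
```

Emit:
move_arm(deltas=[{"dx": 0, "dy": 0, "dz": 0, "wx": 0, "wy": 0, "wz": -1, "fingers": 0.6}, {"dx": 0, "dy": 0, "dz": 0, "wx": 0, "wy": 0, "wz": -1, "fingers": 0.6}, {"dx": 0, "dy": 0, "dz": 0, "wx": 0, "wy": 0, "wz": -1, "fingers": 0.6}, {"dx": 0, "dy": 0, "dz": 0, "wx": 0, "wy": 0, "wz": -1, "fingers": 0.6}, {"dx": 0, "dy": 0, "dz": 0, "wx": 0, "wy": 0, "wz": -1, "fingers": 0.6}, {"dx": 0, "dy": 0, "dz": 0, "wx": 0, "wy": 0, "wz": -1, "fingers": 0.6}, {"dx": 0, "dy": 0, "dz": 0, "wx": 0, "wy": 0, "wz": -1, "fingers": 0.6}, {"dx": 0, "dy": 0, "dz": 0, "wx": 0, "wy": 0, "wz": -1, "fingers": 0.6}, {"dx": 0, "dy": 0, "dz": 0, "wx": 0, "wy": 0, "wz": -1, "fingers": 0.6}, {"dx": 0, "dy": 0, "dz": 0, "wx": 0, "wy": 0, "wz": -1, "fingers": 0.6}, {"dx": 0, "dy": 0, "dz": 0, "wx": 0, "wy": 0, "wz": -1, "fingers": 0.6}, {"dx": 0, "dy": 0, "dz": 0, "wx": 0, "wy": 0, "wz": 0, "fingers": 0.6}])

```text
t: 33.65
tool_pos: [0.5015, 0.4146, 0.2156]
ee_rot: [-0.0, -0.333, 0.943, -0.0]
wrist_force: [-0.5, -1.2, -0.4]
gripper_width: 0.0512
gripper_force: 0.0
```

```bash
cat > chk.py <<'E'
from h import *
import sys
s=env.read_state();print(s["t"],s["tool_pos"],s["ee_rot"].round(3),s["q"].round(2))
C=np.array([.435,.3567])
c=capture("wrist");t=capture("top");cc=capture("scene");cv2.imwrite(f"pics/{sys.argv[1]}.png",cc["img"])
for n,P in(("wrist",world(c)),("top",world(t)),("scene",world(cc))):
    print(n,"boss",boss(P,*C,.118),end=" ")
    r=np.hypot(P[...,0]-C[0],P[...,1]-C[1]);q=P[(r>.08)&(r<.12)&(abs(P[...,2]-.103)<.003)]
    if len(q)>10:
        m,rr=cv2.minEnclosingCircle(q[:,:2].astype(np.float32));d=np.array(m)-C
        print("handle",np.round(m,4),"rad",round(rr,4),"az",np.degrees(np.arctan2(d[1],d[0])).round(1),np.hypot(*d).round(4),end=" ")
    q=P[(r<.035)&(abs(P[...,2]-.074)<.005)]
    print("flange",len(q),np.median(q[:,2]).round(4) if len(q) else "")
E
python3 chk.py s1
```

```text
33.65 [0.50146289 0.41463703 0.21555227] [-0.    -0.333  0.943 -0.   ] [ 0.58  0.28  1.56 -0.    1.3  -1.67]
wrist boss (array([0.4353, 0.3563, 0.1177, 0.0179]), 1609) handle [0.5107 0.4203] rad 0.0107 az 40.0 0.0988 flange 2041 0.0737
top boss (array([0.4348, 0.3565, 0.1178, 0.0181]), 149) handle [0.5118 0.4208] rad 0.0109 az 39.8 0.1001 flange 230 0.0736
scene boss (array([0.4377, 0.3586, 0.1183, 0.0195]), 143) handle [0.5126 0.4209] rad 0.0112 az 39.6 0.1007 flange 216 0.0748
```

Emit:
move_arm(deltas=[{"dx": -0.11, "dy": -0.015, "dz": 0.3, "wx": 0, "wy": 0, "wz": 0, "fingers": 0.6}, {"dx": 0, "dy": 0, "dz": 0.3, "wx": 0, "wy": 0, "wz": 0, "fingers": 0.6}, {"dx": 0, "dy": 0, "dz": 0.3, "wx": 0, "wy": 0, "wz": 0, "fingers": 0.6}, {"dx": 0, "dy": 0, "dz": 0.3, "wx": 0, "wy": 0, "wz": 0, "fingers": 0.6}, {"dx": 0, "dy": 0, "dz": 0.2, "wx": 0, "wy": 0, "wz": 0, "fingers": 0.6}, {"dx": 0, "dy": 0, "dz": 0.12, "wx": 0, "wy": 0, "wz": 0, "fingers": 0.6}, {"dx": 0, "dy": 0, "dz": 0, "wx": 0, "wy": 0, "wz": 0, "fingers": 0.6}, {"dx": 0, "dy": 0, "dz": 0, "wx": 0, "wy": 0, "wz": 0, "fingers": 0.6}])

```text
t: 34.6
tool_pos: [0.5117, 0.4209, 0.0649]
ee_rot: [0.001, -0.333, 0.943, 0.0]
wrist_force: [-0.4, 1.2, 0.6]
gripper_width: 0.0515
gripper_force: 0.0
```

Emit:
move_arm(deltas=[{"dx": 0, "dy": 0, "dz": 0, "wx": 0, "wy": 0, "wz": 0, "fingers": 0}, {"dx": 0, "dy": 0, "dz": 0, "wx": 0, "wy": 0, "wz": 0, "fingers": 0}, {"dx": 0, "dy": 0, "dz": 0, "wx": 0, "wy": 0, "wz": 0, "fingers": 0}, {"dx": 0, "dy": 0, "dz": 0, "wx": 0, "wy": 0, "wz": 0, "fingers": 0}, {"dx": 0, "dy": 0, "dz": 0, "wx": 0, "wy": 0, "wz": 0, "fingers": 0}, {"dx": 0.001, "dy": -0.03, "dz": 0, "wx": 0, "wy": 0, "wz": 0.2, "fingers": 0}, {"dx": 0.001, "dy": -0.03, "dz": 0, "wx": 0, "wy": 0, "wz": 0.2, "fingers": 0}, {"dx": 0.001, "dy": -0.03, "dz": 0, "wx": 0, "wy": 0, "wz": 0.2, "fingers": 0}], squeeze=60)

```text
t: 35.4
tool_pos: [0.5171, 0.4151, 0.0662]
ee_rot: [0.002, -0.29, 0.957, 0.001]
wrist_force: [-2.6, 4.0, 4.8]
gripper_width: 0.0206
gripper_force: 58.7
```

Emit:
move_arm(deltas=[{"dx": 0.001, "dy": -0.04, "dz": 0, "wx": 0, "wy": 0, "wz": 0.267, "fingers": 0}, {"dx": 0.001, "dy": -0.04, "dz": 0, "wx": 0, "wy": 0, "wz": 0.267, "fingers": 0}, {"dx": 0.001, "dy": -0.04, "dz": 0, "wx": 0, "wy": 0, "wz": 0.267, "fingers": 0}, {"dx": 0.001, "dy": -0.04, "dz": 0, "wx": 0, "wy": 0, "wz": 0.267, "fingers": 0}, {"dx": 0.001, "dy": -0.04, "dz": 0, "wx": 0, "wy": 0, "wz": 0.267, "fingers": 0}, {"dx": 0.001, "dy": -0.04, "dz": 0, "wx": 0, "wy": 0, "wz": 0.267, "fingers": 0}, {"dx": 0.001, "dy": -0.04, "dz": 0, "wx": 0, "wy": 0, "wz": 0.267, "fingers": 0}, {"dx": 0.001, "dy": -0.04, "dz": 0, "wx": 0, "wy": 0, "wz": 0.267, "fingers": 0}, {"dx": 0.001, "dy": -0.04, "dz": 0, "wx": 0, "wy": 0, "wz": 0.267, "fingers": 0}, {"dx": 0.001, "dy": -0.04, "dz": 0, "wx": 0, "wy": 0, "wz": 0.267, "fingers": 0}, {"dx": 0.001, "dy": -0.04, "dz": 0, "wx": 0, "wy": 0, "wz": 0.267, "fingers": 0}, {"dx": 0.001, "dy": -0.04, "dz": 0, "wx": 0, "wy": 0, "wz": 0.267, "fingers": 0}])

```text
t: 36.6
tool_pos: [0.5344, 0.3706, 0.0662]
ee_rot: [0.003, -0.054, 0.999, 0.002]
wrist_force: [1.8, 5.5, 3.7]
gripper_width: 0.0209
gripper_force: 58.5
```

Emit:
move_arm(deltas=[{"dx": 0.001, "dy": -0.04, "dz": 0, "wx": 0, "wy": 0, "wz": 0.267, "fingers": 0}, {"dx": 0.001, "dy": -0.04, "dz": 0, "wx": 0, "wy": 0, "wz": 0.267, "fingers": 0}, {"dx": 0.001, "dy": -0.04, "dz": 0, "wx": 0, "wy": 0, "wz": 0.267, "fingers": 0}, {"dx": 0.001, "dy": -0.04, "dz": 0, "wx": 0, "wy": 0, "wz": 0.267, "fingers": 0}, {"dx": 0.001, "dy": -0.04, "dz": 0, "wx": 0, "wy": 0, "wz": 0.267, "fingers": 0}, {"dx": 0.001, "dy": -0.04, "dz": 0, "wx": 0, "wy": 0, "wz": 0.267, "fingers": 0}, {"dx": 0.001, "dy": -0.04, "dz": 0, "wx": 0, "wy": 0, "wz": 0.267, "fingers": 0}, {"dx": 0.001, "dy": -0.04, "dz": 0, "wx": 0, "wy": 0, "wz": 0.267, "fingers": 0}])

```text
t: 37.4
tool_pos: [0.5335, 0.3385, 0.0663]
ee_rot: [0.003, 0.106, 0.994, 0.002]
wrist_force: [3.2, 5.5, 2.2]
gripper_width: 0.0205
gripper_force: 58.6
```

Emit:
move_arm(deltas=[{"dx": 0.001, "dy": -0.03, "dz": 0, "wx": 0, "wy": 0, "wz": 0.2, "fingers": 0}, {"dx": 0.001, "dy": -0.03, "dz": 0, "wx": 0, "wy": 0, "wz": 0.2, "fingers": 0}, {"dx": 0.001, "dy": -0.03, "dz": 0, "wx": 0, "wy": 0, "wz": 0.2, "fingers": 0}, {"dx": 0.001, "dy": -0.03, "dz": 0, "wx": 0, "wy": 0, "wz": 0.2, "fingers": 0}])

```text
t: 37.8
tool_pos: [0.5305, 0.3267, 0.0663]
ee_rot: [0.004, 0.165, 0.986, 0.002]
wrist_force: [4.5, 4.5, 0.4]
gripper_width: 0.0205
gripper_force: 58.6
```

Emit:
move_arm(deltas=[{"dx": 0.001, "dy": -0.03, "dz": 0, "wx": 0, "wy": 0, "wz": 0.2, "fingers": 0}, {"dx": 0.001, "dy": -0.03, "dz": 0, "wx": 0, "wy": 0, "wz": 0.2, "fingers": 0}, {"dx": 0.001, "dy": -0.03, "dz": 0, "wx": 0, "wy": 0, "wz": 0.2, "fingers": 0}, {"dx": 0.001, "dy": -0.03, "dz": 0, "wx": 0, "wy": 0, "wz": 0.2, "fingers": 0}])

```text
t: 38.2
tool_pos: [0.5262, 0.3156, 0.0663]
ee_rot: [0.004, 0.224, 0.975, 0.003]
wrist_force: [5.3, 4.3, 0.3]
gripper_width: 0.02
gripper_force: 58.6
```

Emit:
move_arm(deltas=[{"dx": 0.001, "dy": -0.02, "dz": 0, "wx": 0, "wy": 0, "wz": 0.133, "fingers": 0}, {"dx": 0.001, "dy": -0.02, "dz": 0, "wx": 0, "wy": 0, "wz": 0.133, "fingers": 0}, {"dx": 0.001, "dy": -0.02, "dz": 0, "wx": 0, "wy": 0, "wz": 0.133, "fingers": 0}])

```text
t: 38.5
tool_pos: [0.524, 0.3111, 0.0663]
ee_rot: [0.005, 0.253, 0.968, 0.004]
wrist_force: [9.2, 8.3, -1.6]
gripper_width: 0.0208
gripper_force: 58.8
```

Emit:
move_arm(deltas=[{"dx": 0.001, "dy": -0.02, "dz": 0, "wx": 0, "wy": 0, "wz": 0, "fingers": 0}, {"dx": 0, "dy": 0, "dz": 0, "wx": 0, "wy": 0, "wz": 0, "fingers": 0}, {"dx": 0, "dy": 0, "dz": 0, "wx": 0, "wy": 0, "wz": 0, "fingers": 0}])

```text
t: 38.8
tool_pos: [0.5235, 0.3101, 0.0663]
ee_rot: [0.005, 0.253, 0.967, 0.005]
wrist_force: [9.3, 7.9, -2.8]
gripper_width: 0.0207
gripper_force: 59.1
```

Emit:
move_arm(deltas=[{"dx": 0.001, "dy": -0.03, "dz": 0, "wx": 0, "wy": 0, "wz": 0.1, "fingers": 0}, {"dx": 0.001, "dy": -0.03, "dz": 0, "wx": 0, "wy": 0, "wz": 0.1, "fingers": 0}, {"dx": 0, "dy": 0, "dz": 0, "wx": 0, "wy": 0, "wz": 0, "fingers": 0}, {"dx": 0, "dy": 0, "dz": 0, "wx": 0, "wy": 0, "wz": 0, "fingers": 0}])

```text
t: 39.2
tool_pos: [0.5216, 0.3068, 0.0664]
ee_rot: [0.006, 0.268, 0.963, 0.007]
wrist_force: [13.4, 13.1, -7.4]
gripper_width: 0.0205
gripper_force: 60.1
```

Emit:
move_arm(deltas=[{"dx": 0.015, "dy": -0.02, "dz": 0, "wx": 0, "wy": 0, "wz": 0.067, "fingers": 0}, {"dx": 0, "dy": 0, "dz": 0, "wx": 0, "wy": 0, "wz": 0, "fingers": 0}, {"dx": 0, "dy": 0, "dz": 0, "wx": 0, "wy": 0, "wz": 0, "fingers": 0}, {"dx": 0, "dy": 0, "dz": 0, "wx": 0, "wy": 0, "wz": 0, "fingers": 0}, {"dx": 0, "dy": 0, "dz": 0, "wx": 0, "wy": 0, "wz": 0, "fingers": 0}])

```text
t: 39.7
tool_pos: [0.5211, 0.306, 0.0664]
ee_rot: [0.008, 0.273, 0.962, 0.008]
wrist_force: [17.4, 14.3, -12.1]
gripper_width: 0.0207
gripper_force: 60.7
```

Emit:
move_arm(deltas=[{"dx": 0, "dy": 0, "dz": 0, "wx": 0, "wy": 0, "wz": 0, "fingers": 0.6}, {"dx": 0, "dy": 0, "dz": 0, "wx": 0, "wy": 0, "wz": 0, "fingers": 0.6}, {"dx": 0, "dy": 0, "dz": 0, "wx": 0, "wy": 0, "wz": 0, "fingers": 0.6}, {"dx": 0, "dy": 0, "dz": 0, "wx": 0, "wy": 0, "wz": 0, "fingers": 0.6}, {"dx": 0, "dy": 0, "dz": -0.2, "wx": 0, "wy": 0, "wz": 0, "fingers": 0.6}, {"dx": 0, "dy": 0, "dz": -0.4, "wx": 0, "wy": 0, "wz": 0, "fingers": 0.6}, {"dx": 0, "dy": 0, "dz": -0.4, "wx": 0, "wy": 0, "wz": 0, "fingers": 0.6}, {"dx": 0, "dy": 0, "dz": -0.4, "wx": 0, "wy": 0, "wz": 0, "fingers": 0.6}, {"dx": 0, "dy": 0, "dz": -0.4, "wx": 0, "wy": 0, "wz": 0, "fingers": 0.6}, {"dx": -0.4, "dy": 0, "dz": 0, "wx": 0, "wy": 0, "wz": 0, "fingers": 0.6}, {"dx": 0, "dy": 0, "dz": 0, "wx": 0, "wy": 0, "wz": 0, "fingers": 0.6}, {"dx": 0, "dy": 0, "dz": 0, "wx": 0, "wy": 0, "wz": 0, "fingers": 0.6}])

```text
t: 40.9
tool_pos: [0.546, 0.279, 0.2431]
ee_rot: [-0.001, 0.273, 0.962, -0.001]
wrist_force: [-0.2, 1.1, -0.6]
gripper_width: 0.0513
gripper_force: 0.0
```

```bash
python3 chk.py s2
python3 - <<'E'
from h import *
c=capture("top");P=world(c);im=c["img"]
print(boss(P,.385,-.355,.073),boss(P,.505,-.35,.073))
a=cv2.resize(cv2.imread("pics/s2.png")[100:300,140:540],None,fx=2,fy=2)
b=cv2.resize(im[180:290,160:500],(800,259));cv2.imwrite("pics/f1.png",np.vstack([a[:340],b]))
E
```

```text
40.9 [0.54595048 0.27902094 0.24310306] [-0.001  0.273  0.962 -0.001] [ 0.36  0.18  1.63  0.    1.33 -0.66]
wrist boss (array([0.4345, 0.3563, 0.1177, 0.0181]), 1561) handle [0.524  0.3128] rad 0.0109 az -26.3 0.0992 flange 1939 0.0736
top boss (None, 0) flange 0 
scene boss (array([0.4367, 0.3584, 0.1186, 0.0189]), 140) handle [0.5264 0.3134] rad 0.0115 az -25.4 0.1012 flange 231 0.0745
(array([ 0.3649, -0.3392,  0.0727,  0.018 ]), 126) (array([ 0.5042, -0.3495,  0.073 ,  0.0184]), 129)
```

View pics/f1.png

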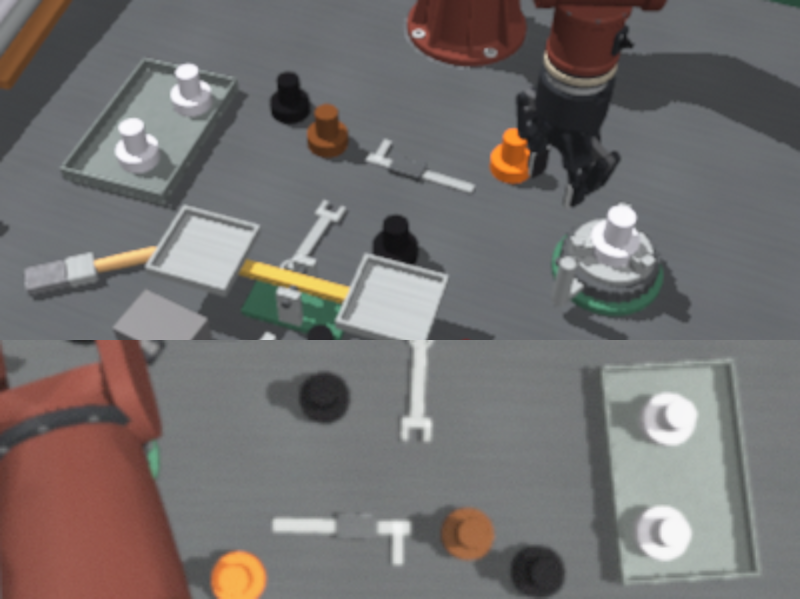

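Hub stands between the jaws, both rejects are in the tray (one got knocked but stays inside). The handle sprang back about 4°, so I'll tighten once more and look while it is loaded.

Emit:
move_arm(deltas=[{"dx": 0.36, "dy": 0.175, "dz": 0, "wx": 0, "wy": 0, "wz": 0, "fingers": 0.6}, {"dx": 0, "dy": 0, "dz": 0, "wx": 0, "wy": 0, "wz": -0.66, "fingers": 0.6}, {"dx": 0, "dy": 0, "dz": 0.35, "wx": 0, "wy": 0, "wz": 0, "fingers": 0.6}, {"dx": 0, "dy": 0, "dz": 0.35, "wx": 0, "wy": 0, "wz": 0, "fingers": 0.6}, {"dx": 0, "dy": 0, "dz": 0, "wx": 0, "wy": 0, "wz": 0, "fingers": 0.6}, {"dx": 0, "dy": 0, "dz": 0, "wx": 0, "wy": 0, "wz": 0, "fingers": 0.6}])

```text
t: 41.7
tool_pos: [0.5241, 0.3138, 0.1731]
ee_rot: [-0.001, 0.224, 0.975, -0.001]
wrist_force: [0.3, 1.1, 0.0]
gripper_width: 0.0516
gripper_force: 0.0
```

Emit:
move_arm(deltas=[{"dx": 0, "dy": -0.01, "dz": 0.35, "wx": 0, "wy": 0, "wz": 0, "fingers": 0.6}, {"dx": 0, "dy": 0, "dz": 0.35, "wx": 0, "wy": 0, "wz": 0, "fingers": 0.6}, {"dx": 0, "dy": 0, "dz": 0.25, "wx": 0, "wy": 0, "wz": 0, "fingers": 0.6}, {"dx": 0, "dy": 0, "dz": 0.14, "wx": 0, "wy": 0, "wz": 0, "fingers": 0.6}, {"dx": 0, "dy": 0, "dz": 0, "wx": 0, "wy": 0, "wz": 0, "fingers": 0.6}, {"dx": 0, "dy": 0, "dz": 0, "wx": 0, "wy": 0, "wz": 0, "fingers": 0}, {"dx": 0, "dy": 0, "dz": 0, "wx": 0, "wy": 0, "wz": 0, "fingers": 0}, {"dx": 0, "dy": 0, "dz": 0, "wx": 0, "wy": 0, "wz": 0, "fingers": 0}, {"dx": 0, "dy": 0, "dz": 0, "wx": 0, "wy": 0, "wz": 0, "fingers": 0}, {"dx": 0, "dy": 0, "dz": 0, "wx": 0, "wy": 0, "wz": 0, "fingers": 0}])

```text
t: 42.7
tool_pos: [0.5269, 0.3137, 0.0679]
ee_rot: [0.002, 0.224, 0.975, 0.001]
wrist_force: [-0.3, -1.0, 6.7]
gripper_width: 0.0209
gripper_force: 58.6
```

Emit:
move_arm(deltas=[{"dx": 0.002, "dy": -0.04, "dz": 0, "wx": 0, "wy": 0, "wz": 0.2, "fingers": 0}, {"dx": 0.002, "dy": -0.03, "dz": 0, "wx": 0, "wy": 0, "wz": 0.15, "fingers": 0}, {"dx": 0, "dy": 0, "dz": 0, "wx": 0, "wy": 0, "wz": 0, "fingers": 0}, {"dx": 0, "dy": 0, "dz": 0, "wx": 0, "wy": 0, "wz": 0, "fingers": 0}])

```text
t: 43.1
tool_pos: [0.525, 0.3098, 0.068]
ee_rot: [0.004, 0.25, 0.968, 0.004]
wrist_force: [4.6, 6.1, 2.0]
gripper_width: 0.0205
gripper_force: 59.1
```

Emit:
move_arm(deltas=[{"dx": 0.002, "dy": -0.04, "dz": 0, "wx": 0, "wy": 0, "wz": 0.15, "fingers": 0}, {"dx": 0.002, "dy": -0.04, "dz": 0, "wx": 0, "wy": 0, "wz": 0.15, "fingers": 0}, {"dx": 0.002, "dy": -0.03, "dz": 0, "wx": 0, "wy": 0, "wz": 0.1, "fingers": 0}, {"dx": 0, "dy": 0, "dz": 0, "wx": 0, "wy": 0, "wz": 0, "fingers": 0}, {"dx": 0, "dy": 0, "dz": 0, "wx": 0, "wy": 0, "wz": 0, "fingers": 0}, {"dx": 0, "dy": 0, "dz": 0, "wx": 0, "wy": 0, "wz": 0, "fingers": 0}, {"dx": 0, "dy": 0, "dz": 0, "wx": 0, "wy": 0, "wz": 0, "fingers": 0}])

```text
t: 43.8
tool_pos: [0.5215, 0.3038, 0.068]
ee_rot: [0.006, 0.279, 0.96, 0.008]
wrist_force: [12.0, 16.5, -6.3]
gripper_width: 0.0203
gripper_force: 60.2
```

Run:
```python
from h import *
c=capture("wrist");P=world(c);s=capture("scene");cv2.imwrite("pics/held.png",np.hstack([cv2.resize(s["img"][180:280,390:510],(480,400)),cv2.resize(c["img"][100:300,200:360],(320,400))]))
for P in(P,world(s)):
  r=np.hypot(P[...,0]-.435,P[...,1]-.3567);q=P[(r>.08)&(r<.12)&(abs(P[...,2]-.103)<.003)];print(len(q),q.mean(0) if len(q) else 0, boss(P,.435,.3567,.118))
```

```text
2324 [0.51740294 0.30456535 0.1035264 ] (array([0.4366, 0.3552, 0.1177, 0.018 ]), 8763)
44 [0.52342868 0.30102403 0.10370992] (array([0.437 , 0.3587, 0.1183, 0.0194]), 142)
```

View pics/held.png

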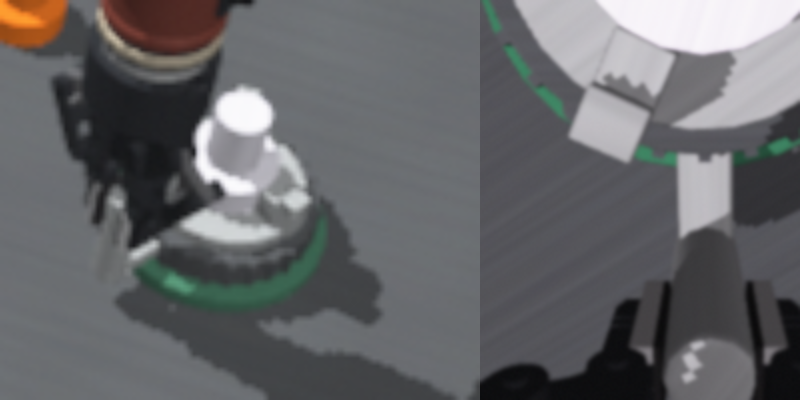

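The view shows the handle held between the pads and the jaw near (640,65) against the flange; push a little more.

Emit:
move_arm(deltas=[{"dx": 0.004, "dy": -0.035, "dz": 0, "wx": 0, "wy": 0, "wz": 0.1, "fingers": 0}, {"dx": 0.004, "dy": -0.035, "dz": 0, "wx": 0, "wy": 0, "wz": 0.1, "fingers": 0}, {"dx": 0, "dy": 0, "dz": 0, "wx": 0, "wy": 0, "wz": 0, "fingers": 0}, {"dx": 0, "dy": 0, "dz": 0, "wx": 0, "wy": 0, "wz": 0, "fingers": 0}, {"dx": 0, "dy": 0, "dz": 0, "wx": 0, "wy": 0, "wz": 0, "fingers": 0}, {"dx": 0, "dy": 0, "dz": 0, "wx": 0, "wy": 0, "wz": 0, "fingers": 0}, {"dx": 0, "dy": 0, "dz": 0, "wx": 0, "wy": 0, "wz": 0, "fingers": 0}], squeeze=80)

```text
t: 44.6
tool_pos: [0.5193, 0.3003, 0.0682]
ee_rot: [0.007, 0.295, 0.955, 0.011]
wrist_force: [17.1, 23.4, -12.5]
gripper_width: 0.0206
gripper_force: 79.5
```

Emit:
move_arm(deltas=[{"dx": 0, "dy": 0, "dz": 0, "wx": 0, "wy": 0, "wz": 0, "fingers": 0.6}, {"dx": 0, "dy": 0, "dz": 0, "wx": 0, "wy": 0, "wz": 0, "fingers": 0.6}, {"dx": 0, "dy": 0, "dz": 0, "wx": 0, "wy": 0, "wz": 0, "fingers": 0.6}, {"dx": 0, "dy": 0, "dz": 0, "wx": 0, "wy": 0, "wz": 0, "fingers": 0.6}, {"dx": 0, "dy": 0, "dz": -0.2, "wx": 0, "wy": 0, "wz": 0, "fingers": 0.6}, {"dx": 0, "dy": 0, "dz": -0.4, "wx": 0, "wy": 0, "wz": 0, "fingers": 0.6}, {"dx": 0, "dy": 0, "dz": -0.4, "wx": 0, "wy": 0, "wz": 0, "fingers": 0.6}, {"dx": 0, "dy": 0, "dz": -0.4, "wx": 0, "wy": 0, "wz": 0, "fingers": 0.6}, {"dx": 0, "dy": 0, "dz": -0.4, "wx": 0, "wy": 0, "wz": 0, "fingers": 0.6}, {"dx": -0.4, "dy": 0, "dz": 0, "wx": 0, "wy": 0, "wz": 0, "fingers": 0.6}, {"dx": 0, "dy": 0, "dz": 0, "wx": 0, "wy": 0, "wz": 0, "fingers": 0.6}, {"dx": 0, "dy": 0, "dz": 0, "wx": 0, "wy": 0, "wz": 0, "fingers": 0.6}])

```text
t: 45.8
tool_pos: [0.5442, 0.2693, 0.2451]
ee_rot: [-0.0, 0.294, 0.956, 0.0]
wrist_force: [-1.0, -0.2, -0.0]
gripper_width: 0.0514
gripper_force: 0.0
```

```bash
python3 chk.py s3
python3 - <<'E'
from h import *
c=capture("wrist");im=c["img"];K=c["camera_matrix"];p=c["camera_from_world"]@np.array([.435,.3567,.06,1]);u=int(K[0,0]*p[0]/-p[2]+K[0,2]);v=int(K[1,1]*-p[1]/-p[2]+K[1,2]);print(u,v)
u0=max(0,min(u-120,400));v0=max(0,min(v-90,220))
cv2.imwrite("pics/f2.png",cv2.resize(im[v0:v0+180,u0:u0+240],None,fx=3,fy=3,interpolation=cv2.INTER_CUBIC))
P=world(capture("top"));print(boss(P,.365,-.34,.073),boss(P,.505,-.35,.073))
E
```

```text
45.8 [0.54415302 0.26931947 0.2451188 ] [-0.     0.294  0.956  0.   ] [ 0.34  0.17  1.64  0.    1.33 -0.63]
wrist boss (array([0.4345, 0.3563, 0.1176, 0.0181]), 1572) handle [0.524  0.3129] rad 0.0109 az -26.2 0.0992 flange 1928 0.0735
top boss (None, 0) flange 0 
scene boss (array([0.4371, 0.3578, 0.1186, 0.0192]), 134) handle [0.5239 0.3135] rad 0.0122 az -25.9 0.0988 flange 232 0.0743
325 52
(array([ 0.364 , -0.3383,  0.0733,  0.0182]), 139) (array([ 0.505 , -0.3492,  0.0733,  0.0187]), 132)
```

View pics/f2.png

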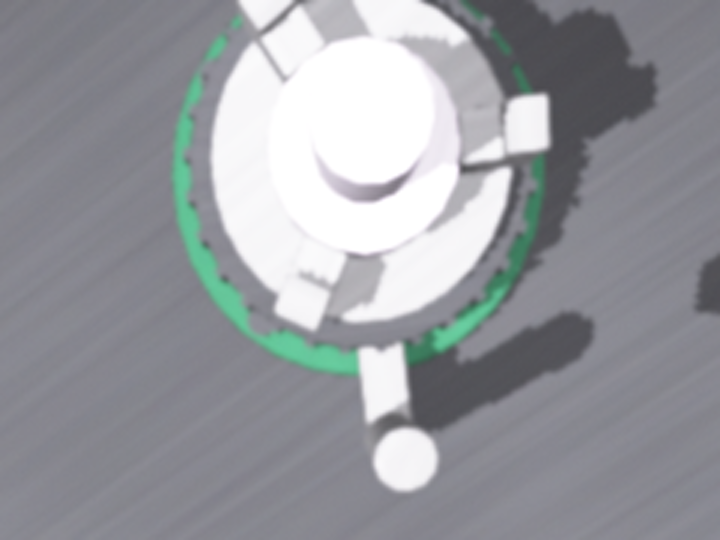

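Run:
```python
from h import *
print(workorder.hand_in())
```

```text
the job is handed in; nothing more can be done
None
```

The job is handed in. The balance showed the left-hand blank heavier than both others; it is clamped on the chuck (I tightened the handle to about 29 N, and it then sprang back about 8°, so how much grip remains was not measured). The other two blanks are in the grey tray.

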